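# Restock the stain-treatment rack under extraction

## Robot

A 6-joint arm with a two-finger parallel gripper is mounted at the origin on a cart in front of the work surface, level with it; the furniture and walls round the work are solid. World frame = base frame: x ahead of the robot, y to its left, z up, the work surface at z = 0. Lengths are in m, angles in degrees, forces in N, time in s.
With the tool pointing down it reaches from about 0.4 to 0.825 m from the base axis. Payload 7 kg.
Tool frame: the origin (TCP) lies on the front face of the gripper's body, between the roots of the fingers; the fingertips stand 66 mm ahead of it and the grasp point (between the pads) lies 47 mm ahead of it; z points along the fingers, y is the line along which they close (so a half turn about z gives the same grasp; the last joint's range is limited). The gripper opens to 88 mm and grips with 3 to 60 N. Pads are 19 mm wide; open, the fingers measure 130 mm over their backs; the gripper's body (78 mm by 193 mm) begins 47 mm behind the grasp point.
Start: joints at [-52.821, 20.546, 0.682, 0, -70.136, -16.507], TCP at [0.238, -0.632, 0.292] pointing down, gripper open.
Joint ranges: [-176.03, 176.03], [-82.01, 121.73], [-58.28, 71.71], [-173.87, 95.51], [-174.79, -0.11], [-173.66, 173.66]. Speed limits (degrees/s): [136.94, 136.94, 172.46, 180, 180, 180].

## Interface

Orientations are given as [roll, pitch, yaw] about the fixed x, y, z axes, in that order (R = Rz(yaw) Ry(pitch) Rx(roll)).
In Python, from plant import ctrl gives the robot as it stands.
- The arm moves only by the tool send_rows, never from a script. Its argument "deltas" is a list of rows, each a list of 2 entries, a list of its own where there are three numbers: the shift along the tool's x, y, z each as a share of 800 mm, from -1 to 1, then the turn about the tool's z as a share of 90 degrees, from -1 to 1. A call has exactly 5 rows; each row is the pose to reach, as a shift and turn from the pose commanded when the call began, along the tool's axes at that moment; what a row does not reach only later rows make up. A row lasts 1/12 s, in which the tool goes at most 41.7 mm and 7.16 degrees, less where a joint would pass 70% of its speed; a pose out of reach is approached as far as the arm can. A call with a number of a shift or a turn outside -1 to 1 is refused whole. A call with a gripper value outside its range is refused whole. "gripper" is the opening, from 0 (shut) to 1 (fully open), set as the call begins (left out, the last holds). The fingers move at their own pace and stop on an object; the grip force is fixed at half the most. Time passes only in rows, so rows that repeat a pose let the fingers close, or fill a call up. It gives the time, the measured TCP pose, the force, the opening and the grip force at its end, in the units of the state.
- ctrl.get_obs(): the state, without advancing time (a new reading comes with each control period).
- ctrl.snapshot(name): name is "scene" or "top" or "wrist"; returns a dict with "color" (400x640x3 uint8, red, green, blue), "vertical_fov" (degrees; the focal length in pixels is half the picture's height over the tangent of half this angle, whatever the lens; pixels are square), "cx", "cy" (the principal point, pixels), "rvec" (rotation vector, rad) and "tvec" (3), from world to camera coordinates, as OpenCV has them. Camera axes: x right, y down, z forward; pixel columns grow to the right and rows downward; lengths in m; the calibration is good to about 2 mm. A picture is of the moment at which its call begins. There is no depth.
- ctrl.close_job(): hands the job in; it is judged then, once.
Trained networks look in a picture, given as the dict that the camera call returned (one of the last four; its "shot" number tells which), for a name from the list of things; names that differ only in an ending like _2 or _b are one class to them, and where a whole thing is asked for, a point or a joint stands for the part that bears it (a point fixed in the world has none). Each returns a list of dicts, best first, with "conf" (0 to 1); they miss things now and then, are a little off and sometimes report something else, mostly with a low value. They report only what shows in the picture. A call takes as long as a camera call. They do not tell look-alikes from the thing itself.
- ctrl.boxes_of(picture, thing): "xy" ([column, row] as shares, 0 to 1, of the picture: columns of its width, rows of its height, amid what is visible of it).
- ctrl.cut_out(picture, thing): "pixels" (400x640 bool, what is visible of it) and "xy" ([column, row] as shares, 0 to 1, of the picture: columns of its width, rows of its height, amid what is visible of it).
The state is a dict: "clock": time; "joint_pos": joint angles; "qvel": joint speeds; "tau": joint torques, N m; "tool_pos": TCP position; "orientation": TCP orientation; "force": force on the tool from outside, world axes, zero at the start; "moment": the same for the moment, N m; "opening": finger opening in m; "gripper_force": force on a finger pad.
Only numpy, scipy, OpenCV 4.12 (cv2) and the standard library are available. Lean on these libraries where they do the work, as an engineer would, in place of code of your own. Each camera call takes 0.05 s, during which the arm holds its last target. There are 200 camera calls.

## Task

Restock the rack of stain removers: first pull the fume extractor's knob out until it clicks, so that it is running before you lift any bottle or stick, and leave it running while you fill every empty pocket of the wooden rack left of the sink from the spares in the low carton right of it, a dropper bottle into each empty wide pocket and a stain stick into each empty narrow one, standing on the rack's base. Then push the knob fully home again to stop the extractor. Leave what already stands in the rack, left-over spares and the other things on the worktop where they are.

Things in the scene. Friction and masses are not known exactly. Their poses are not given: they have to be found in the camera images.
- fan_knob (a joint): the extractor's push-pull knob: 0 = home (off, as at the start), 0.012 m = pulled out (on). A sprung detent holds it at either end; in between it snaps to the nearer end. About 8 N along its axis starts it from either end, less towards half travel, where it snaps over
- knob_head (a point): centre of the round black head of the knob on the front of the white fume extractor (fixed, 115 x 250 x 145 high, at the back wall, right). Head 31 across, 24 long, on a 13 thick stem; moves with the knob. Axes: those of the extractor, -x out of its front: pulling out moves the head along -x. Axis level, 105 above the worktop, 40 below the casing's top; when home the head's face is 40 before the front
- carton: loose low pale carton tray, 118 (x) x 184 (y) x 52 high, 0.6 kg, in front of the extractor, in which the spares stand on its 4 thick bottom, through holes in an insert with its top at 46: three bottles in a row on its +x side (holes 39 x 39, pitch 56), two sticks on its -x side (holes 30 x 30, pitch 64). Origin: centre of its underside
- rack: fixed plywood rack at the left, 116 (x) x 228 (y) x 49 high. Origin: centre of its underside. Its deck, 8 thick with its top at 46, has square holes as pockets: four wide (39 x 39, pitch 54) along its -x side for dropper bottles, three narrow (30 x 30, pitch 64) along its +x side for stain sticks; rows 54 apart. They stand on the base board, whose top is at 10
- wide0 (a point): wide pocket 0 of the rack (for a dropper bottle): centre of its floor, 36 below the top of the deck; rack axes
- wide1 (a point): wide pocket 1 of the rack (for a dropper bottle): centre of its floor, 36 below the top of the deck; rack axes
- wide2 (a point): wide pocket 2 of the rack (for a dropper bottle): centre of its floor, 36 below the top of the deck; rack axes
- wide3 (a point): wide pocket 3 of the rack (for a dropper bottle): centre of its floor, 36 below the top of the deck; rack axes
- narrow0 (a point): narrow pocket 0 of the rack (for a stain stick): centre of its floor, 36 below the top of the deck; rack axes
- narrow1 (a point): narrow pocket 1 of the rack (for a stain stick): centre of its floor, 36 below the top of the deck; rack axes
- narrow2 (a point): narrow pocket 2 of the rack (for a stain stick): centre of its floor, 36 below the top of the deck; rack axes
- spare_bottle0: spare amber glass dropper bottle, 102 tall, 70 g: round body 33 across to 60 above its foot, black screw collar 24 across from 62 to 77, then a rubber bulb 13 across. Origin: centre of its underside, z up. Stands upright in the carton at the start
- spare_bottle1: spare amber glass dropper bottle, 102 tall, 70 g: round body 33 across to 60 above its foot, black screw collar 24 across from 62 to 77, then a rubber bulb 13 across. Origin: centre of its underside, z up. Stands upright in the carton at the start
- spare_bottle2: spare amber glass dropper bottle, 102 tall, 70 g: round body 33 across to 60 above its foot, black screw collar 24 across from 62 to 77, then a rubber bulb 13 across. Origin: centre of its underside, z up. Stands upright in the carton at the start
- spare_stick0: spare pale stain-remover stick, an upright cylinder 24 across, 136 tall, with a cap, 70 g. Origin: centre of its underside, z up. Stands upright in the carton at the start
- spare_stick1: spare pale stain-remover stick, an upright cylinder 24 across, 136 tall, with a cap, 70 g. Origin: centre of its underside, z up. Stands upright in the carton at the start
- bottle0: amber glass dropper bottle, 102 tall, 70 g: round body 33 across to 60 above its foot, black screw collar 24 across from 62 to 77, then a rubber bulb 13 across. Origin: centre of its underside, z up. If present it already stands in pocket wide0; it may be absent (None), and that pocket is then empty
- bottle1: amber glass dropper bottle, 102 tall, 70 g: round body 33 across to 60 above its foot, black screw collar 24 across from 62 to 77, then a rubber bulb 13 across. Origin: centre of its underside, z up. If present it already stands in pocket wide1; it may be absent (None), and that pocket is then empty
- bottle2: amber glass dropper bottle, 102 tall, 70 g: round body 33 across to 60 above its foot, black screw collar 24 across from 62 to 77, then a rubber bulb 13 across. Origin: centre of its underside, z up. If present it already stands in pocket wide2; it may be absent (None), and that pocket is then empty
- bottle3: amber glass dropper bottle, 102 tall, 70 g: round body 33 across to 60 above its foot, black screw collar 24 across from 62 to 77, then a rubber bulb 13 across. Origin: centre of its underside, z up. If present it already stands in pocket wide3; it may be absent (None), and that pocket is then empty
- stick0: pale stain-remover stick, an upright cylinder 24 across, 136 tall, with a cap, 70 g. Origin: centre of its underside, z up. If present it already stands in pocket narrow0; it may be absent (None), and that pocket is then empty
- stick1: pale stain-remover stick, an upright cylinder 24 across, 136 tall, with a cap, 70 g. Origin: centre of its underside, z up. If present it already stands in pocket narrow1; it may be absent (None), and that pocket is then empty
- stick2: pale stain-remover stick, an upright cylinder 24 across, 136 tall, with a cap, 70 g. Origin: centre of its underside, z up. If present it already stands in pocket narrow2; it may be absent (None), and that pocket is then empty
- wax_pot: round pot with a cork-coloured lid, 62 across, 35 high, behind the sink; bystander. Origin: centre of its underside
Things that resemble listed ones, but are neither listed nor needed, are in the scene too. What is shaped like the spare_bottle1 but purple or yellow is not meant.

How it is judged:
By the outcome, as a careful person would: the job done as asked, in the order asked, and still so for the second after the job is handed in, with the robot touching nothing.
Of bottle0, bottle1, bottle2, bottle3 only 1 to 2 are there at a start; the rules pass over those that are not, and their reading is None.
Of stick0, stick1, stick2 only 1 to 2 are there at a start; the rules pass over those that are not, and their reading is None.
At some moment in a run one of carton may be knocked a few centimetres aside while the robot is not near it.
It also fails if it takes over 210 s, if anything falls off the work surface, if the arm or the gripper's body presses on something with over 40 N, if the wrist force passes 120 N, or if a joint passes its speed limit or range.

## Working session

There is one attempt and no reset: what is moved stays moved. The work goes in short steps, Python scripts to look and compute and a tool call to move; the robot and the scene stay as the last step left them, time stands still between calls to the robot, and variables do not carry over. Pictures are saved under pics/ and viewed, at most 14 in all, crops included, and the job is handed in when it is done.

Besides the shell and the picture viewer there is one more tool, called after "Request:" as name(argument=value, ...), one argument or row to a line, values as JSON. send_rows: Moves the arm, as the interface text tells. Shift numbers are shares of 800 mm and turn numbers shares of 90 degrees, none past 1 either way. Its arguments: {"type":"object","properties":{"deltas":{"type":"array","items":{"type":"array"}},"gripper":{"type":"number"}},"required":["deltas"]}

```bash
mkdir -p pics; ls; cat > h.py <<'E'
import numpy as np, cv2
from plant import ctrl
def save(p,name,crop=None,scale=1):
    im=p["color"][:,:,::-1]
    if crop: x0,y0,x1,y1=crop; im=im[y0:y1,x0:x1]
    if scale!=1: im=cv2.resize(im,None,fx=scale,fy=scale,interpolation=cv2.INTER_CUBIC)
    cv2.imwrite("pics/"+name+".png",im)
def cam(p):
    f=200/np.tan(np.radians(p["vertical_fov"])/2)
    K=np.array([[f,0,p["cx"]],[0,f,p["cy"]],[0,0,1]])
    R=cv2.Rodrigues(np.array(p["rvec"],float))[0]; t=np.array(p["tvec"],float).ravel()
    return K,R,t
def ray(p,u,v,z):
    K,R,t=cam(p); d=R.T@np.linalg.inv(K)@np.array([u,v,1.]); c=-R.T@t
    return c+d*(z-c[2])/d[2]
def proj(p,P):
    K,R,t=cam(p); q=K@(R@np.asarray(P,float)+t); return q[:2]/q[2]
E
python3 - <<'E'
from h import *
for n in ("top","scene"):
    p=ctrl.snapshot(n); save(p,n+"0",scale=1.25)
    K,R,t=cam(p); print(n,K[0,0],-R.T@t,R.round(2).tolist())
    for th in ("rack","carton","knob_head","spare_bottle0","spare_stick0","wax_pot"):
        print(th,[(round(d["conf"],2),round(d["xy"][0]*640),round(d["xy"][1]*400)) for d in ctrl.boxes_of(p,th)])
print(ctrl.get_obs())
E
```

```text
pics
top 468.40879957538976 [ 0.26036029 -0.03414102  1.62399019] [[-0.03, -1.0, 0.01], [-0.99, 0.03, -0.15], [0.15, -0.01, -0.99]]
rack [(0.62, 219, 221)]
carton [(0.61, 217, 222), (0.59, 402, 236)]
knob_head []
spare_bottle0 [(0.66, 418, 231), (0.57, 448, 242), (0.48, 384, 224), (0.48, 385, 200), (0.41, 404, 229)]
spare_stick0 [(0.57, 411, 241), (0.53, 387, 224), (0.49, 208, 236), (0.42, 392, 242)]
wax_pot [(0.59, 267, 174), (0.38, 432, 186)]
scene 481.7963172529956 [-0.44140618 -1.26746904  0.75832603] [[0.8, -0.59, 0.02], [-0.22, -0.33, -0.92], [0.56, 0.73, -0.39]]
rack [(0.9, 262, 193)]
carton [(0.95, 347, 266)]
knob_head [(0.36, 407, 234)]
spare_bottle0 [(0.84, 380, 277), (0.71, 384, 247), (0.56, 362, 256), (0.43, 354, 245)]
spare_stick0 [(0.68, 335, 237), (0.54, 344, 243), (0.2, 356, 246)]
wax_pot [(0.57, 317, 194)]
{'clock': 0.7, 'joint_pos': array([-5.28221128e+01,  2.05452522e+01,  6.83276099e-01, -1.63617352e-03,
       -7.01366576e+01, -1.65080890e+01]), 'qvel': array([-0.03866433,  0.0099633 , -0.01544262, -0.01706237, -0.04607953,
       -0.020118  ]), 'tau': array([ 2.84466705e-04, -5.82161951e+01,  2.93245643e+01,  7.00100809e+00,
        1.25768702e-02, -1.19481965e-05]), 'tool_pos': array([ 0.23825941, -0.63152938,  0.29217863]), 'orientation': array([-1.79999127e+02,  1.86363959e-03, -1.59330758e+02]), 'force': array([0.08405653, 0.19307273, 0.53920505]), 'moment': array([ 0.00779062,  0.01601158, -0.01169016]), 'gripper_force': 0.0, 'opening': 0.08775267328866407}
```

View pics/top0.png

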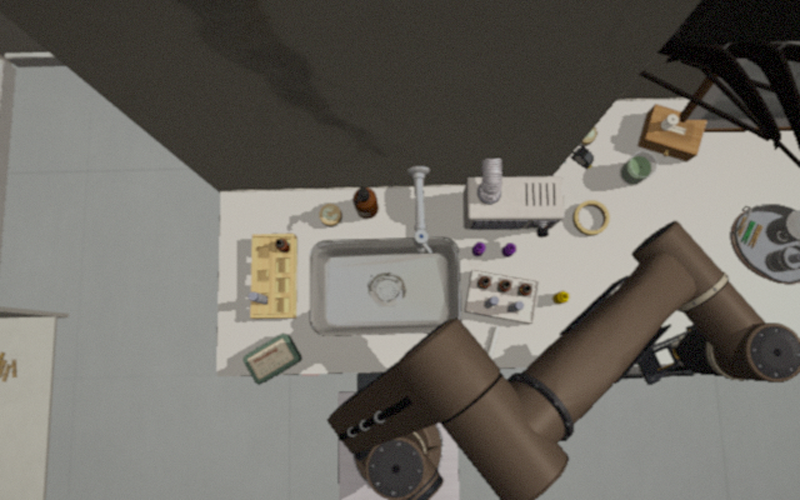

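View pics/scene0.png

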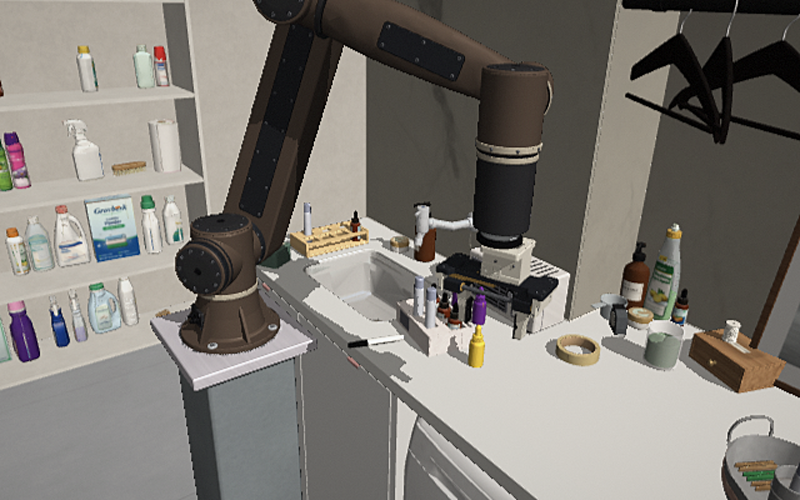

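The top view shows the rack at about (273,277) in the 800 px picture. Its wide row is on the right with one bottle at the back (283,244), and its narrow row is on the left with one stick at the front (258,298). That leaves 3 wide and 2 narrow pockets empty. The carton is at (500,297) with amber bottles at (484,283), (504,286) and (524,289) and sticks at (491,300) and (516,306). The purple bottles at (480,248) and (509,250) and the yellow one at (561,297) are look-alikes. The knob is at about (543,230).

```bash
python3 - <<'E'
from h import *
p=ctrl.snapshot("top")
def r(u,v,z): return ray(p,u/1.25,v/1.25,z).round(3)
print("knob",r(543,230,.105),"purple",r(480,248,.09),r(509,250,.09),"yellow",r(561,297,.09))
print("bott",r(484,282,.1),r(504,286,.1),r(524,289,.1),"sticks",r(491,300,.13),r(516,306,.13))
print("carton corners",[r(*c,.052) for c in ((471,271),(538,284),(531,323),(465,311))])
print("rack corners",[r(*c,.049) for c in ((251,236),(298,234),(297,317),(251,319))])
print("extr front",r(466,228,.0),r(560,228,.0), "top",r(468,205,.145),r(562,205,.145))
print("faucet",r(421,237,.15),r(419,170,.15), "pen",r(490,345,0))
w=ctrl.snapshot("wrist"); K,R,t=cam(w); o=ctrl.get_obs(); c=-R.T@t
print(K[0,0],w["cx"],w["cy"],"cam",c-o["tool_pos"],R.round(3).tolist())
save(w,"w0",scale=1.25)
s=ctrl.snapshot("scene"); save(s,"s_crop",(330,190,480,310),5)
E
```

```text
knob [ 0.56  -0.401  0.105] purple [ 0.519 -0.234  0.09 ] [ 0.512 -0.311  0.09 ] yellow [ 0.383 -0.441  0.09 ]
bott [ 0.427 -0.239  0.1  ] [ 0.415 -0.291  0.1  ] [ 0.406 -0.343  0.1  ] sticks [ 0.377 -0.251  0.13 ] [ 0.36  -0.314  0.13 ]
carton corners [array([ 0.463, -0.212,  0.052]), array([ 0.423, -0.391,  0.052]), array([ 0.319, -0.366,  0.052]), array([ 0.356, -0.191,  0.052])]
rack corners [array([0.577, 0.385, 0.049]), array([0.579, 0.257, 0.049]), array([0.353, 0.259, 0.049]), array([0.351, 0.382, 0.049])]
extr front [ 0.593 -0.209  0.   ] [ 0.586 -0.475  0.   ] top [ 0.624 -0.201  0.145] [ 0.617 -0.445  0.145]
faucet [ 0.542 -0.077  0.15 ] [ 0.72  -0.077  0.15 ] pen [ 0.264 -0.261  0.   ]
346.82238970247903 320.3944154328598 205.0143386089333 cam [-0.06481559 -0.02458521  0.09183979] [[-0.352, 0.936, -0.0], [0.904, 0.341, 0.258], [0.241, 0.09, -0.966]]
```

View pics/w0.png

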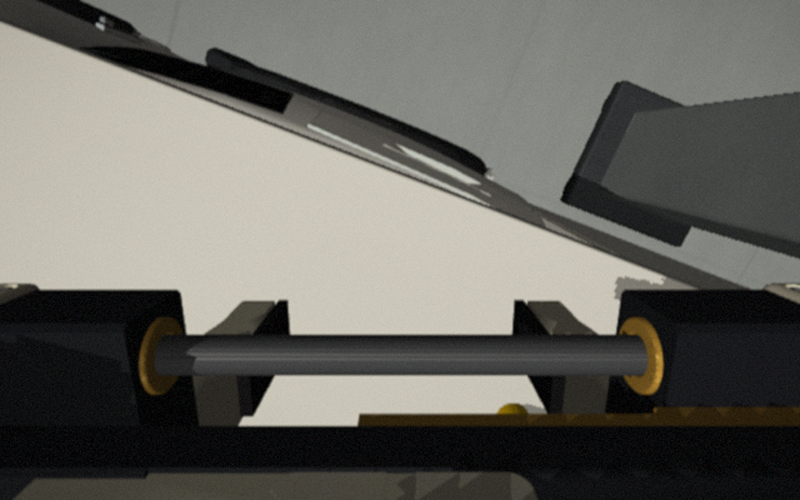

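View pics/s_crop.png

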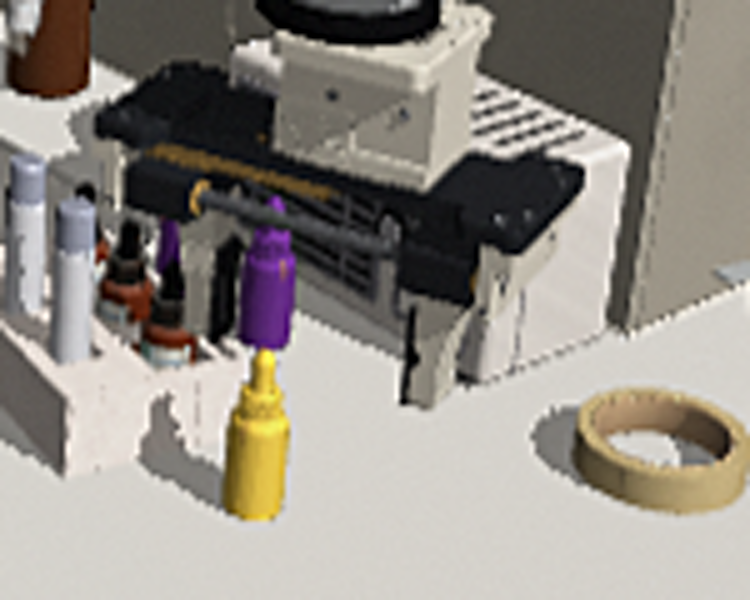

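The wrist camera sits on the tool's +x side and looks back under the gripper. The scene crop confirms the amber bottles with dark collars in the carton as the spares. The purple and yellow bottles stand outside it. Next I go above the knob.

Request:
send_rows(
  deltas=[
    [[-0.03, 0.01, 0], 0.04],
    [[-0.07, 0.025, 0], 0.1],
    [[-0.12, 0.04, 0], 0.16],
    [[-0.17, 0.058, 0], 0.2],
    [[-0.216, 0.0732, 0], 0.2297],
  ],
  gripper=0.7,
)

```text
clock: 1.27
tool_pos: [0.3803, -0.5144, 0.2923]
orientation: [-180.0, 0.0, 179.8]
force: [0.6, -0.2, 0.1]
opening: 0.0626
gripper_force: 0.0
```

Request:
send_rows(
  deltas=[
    [[-0.03, 0.03, 0], 0],
    [[-0.08, 0.07, 0], 0],
    [[-0.12, 0.1, 0], 0],
    [[-0.16, 0.13, 0], 0],
    [[-0.176, 0.1447, 0], 0],
  ],
)

```text
clock: 1.68
tool_pos: [0.523, -0.3975, 0.2922]
orientation: [-180.0, 0.0, -179.9]
force: [-0.1, -1.1, 0.3]
opening: 0.0612
gripper_force: 0.0
```

```bash
python3 - <<'E'
from h import *
o=ctrl.get_obs(); print(o["clock"],o["tool_pos"],o["orientation"],o["joint_pos"])
w=ctrl.snapshot("wrist"); save(w,"w1",scale=1.25)
for d in ctrl.cut_out(w,"knob_head"): print(d["conf"],np.array(d["xy"])*[640,400],d["pixels"].sum())
for d in ctrl.boxes_of(w,"knob_head"): 
    u,v=np.array(d["xy"])*[640,400]; print(d["conf"],u,v,ray(w,u,v,.105))
t=ctrl.snapshot("top"); save(t,"t1",(160,140,480,300),2.5)
E
```

```text
1.6833 [ 0.52303301 -0.39749337  0.29219395] [-1.79992317e+02  4.25048729e-02 -1.79888105e+02] [-2.02623662e+01  1.88419742e+01 -1.80925262e+00 -8.11942291e-03
 -6.93062528e+01 -6.96228755e+01]
0.67 [317.376 237.52 ] 1187
0.73 321.216 235.8 [ 0.55558429 -0.39711576  0.105     ]
```

View pics/w1.png

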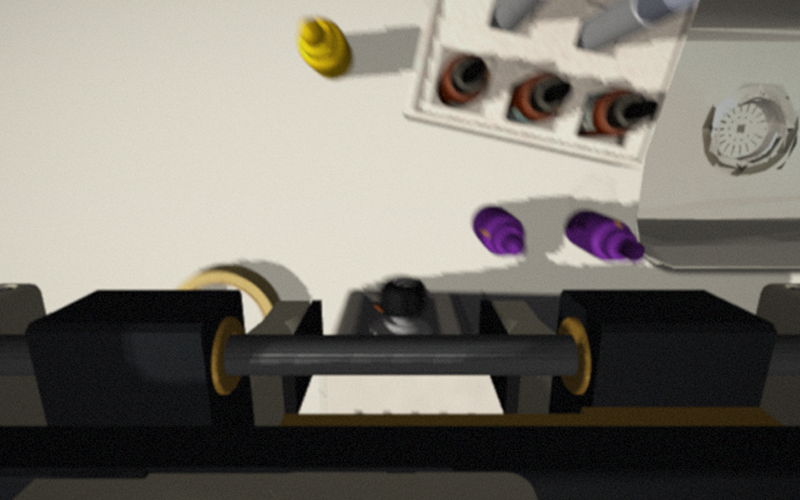

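```bash
python3 - <<'E'
from h import *
w=ctrl.snapshot("wrist"); m=ctrl.cut_out(w,"knob_head")[0]["pixels"]; v,u=np.where(m); print(u.min(),u.max(),v.min(),v.max(), np.percentile(v,[2,98]),np.percentile(u,[2,98]))
c=lambda u,v,z: ray(w,u,v,z)[:2].round(4)
um=(np.percentile(u,2)+np.percentile(u,98))/2
print("face",c(um,v.min(),.105),c(um,v.min(),.0915),"back top",c(um,v.max(),.1205),c(um,254,.1205))
# casing front top edge: strong vertical gradient between fingers
g=w["color"].mean(2)
for col in (250,262,290,350,380,392):
    s=g[280:325,col]; k=np.argmax(np.diff(cv2.GaussianBlur(s[:,None],(1,5),0)[:,0])); print(col,280+k,c(col,280.5+k,.145))
p=np.array(ray(w,um,238,.12)); print(proj(w,[.556,-.397,.12]))
save(w,"w1c",(250,200,400,320),5)
E
```

```text
303 340 222 260 [223. 258.] [304. 339.]
face [ 0.5405 -0.3986] [ 0.5449 -0.3986] back top [ 0.5683 -0.3986] [ 0.563  -0.3986]
250 299 [ 0.5903 -0.4536]
262 299 [ 0.5903 -0.4444]
290 299 [ 0.5902 -0.4228]
350 299 [ 0.5902 -0.3767]
380 299 [ 0.5901 -0.3537]
392 302 [ 0.5927 -0.3443]
[323.51391282 245.7722551 ]
```

View pics/w1c.png

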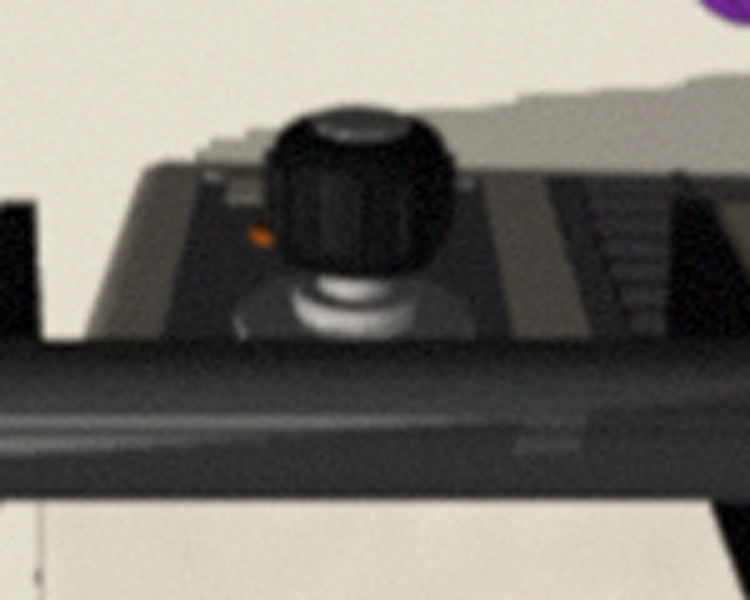

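The knob head spans crop rows 105–278, which puts it at x 0.541–0.564, y −0.3985. I descend on it and close.

Request:
send_rows(
  deltas=[
    [[-0.02, -0.001, 0.03], 0],
    [[-0.0375, -0.001, 0.08], 0],
    [[-0.0375, -0.001, 0.12], 0],
    [[-0.0375, -0.001, 0.155], 0],
    [[-0.0375, -0.001, 0.1675], 0],
  ],
)

```text
clock: 2.4
tool_pos: [0.5471, -0.4007, 0.1533]
orientation: [179.8, -0.3, 179.9]
force: [-1.2, 0.6, -0.6]
opening: 0.0612
gripper_force: 0.0
```

Request:
send_rows(
  deltas=[
    [[0, 0, 0], 0],
    [[0, 0, 0], 0],
    [[0, 0, 0], 0],
    [[0, 0, 0], 0],
    [[0, 0, 0], 0],
  ],
  gripper=0,
)

```text
clock: 2.82
tool_pos: [0.5507, -0.4004, 0.1602]
orientation: [180.0, 0.2, 180.0]
force: [0.8, 18.4, 9.4]
opening: 0.0332
gripper_force: 8.9
```

Request:
send_rows(
  deltas=[
    [[0, 0, 0], 0],
    [[0, 0, 0], 0],
    [[0, 0, 0], 0],
    [[0, 0, 0], 0],
    [[0, 0, 0], 0],
  ],
)

```text
clock: 3.23
tool_pos: [0.5507, -0.3987, 0.1602]
orientation: [179.9, 0.1, -180.0]
force: [-0.8, 12.3, 9.2]
opening: 0.0296
gripper_force: 30.0
```

Request:
send_rows(
  deltas=[
    [[0.003, 0, 0], 0],
    [[0.007, 0, 0], 0],
    [[0.011, 0, 0], 0],
    [[0.015, 0, 0], 0],
    [[0.017, 0, 0], 0],
  ],
)

```text
clock: 3.65
tool_pos: [0.5383, -0.3985, 0.1603]
orientation: [179.9, 0.3, -180.0]
force: [7.5, 15.0, 4.3]
opening: 0.0298
gripper_force: 30.0
```

Request:
send_rows(
  deltas=[
    [[0, 0, 0], 0],
    [[0, 0, 0], 0],
    [[0, 0, 0], 0],
    [[0, 0, 0], 0],
    [[0, 0, 0], 0],
  ],
)

```text
clock: 4.07
tool_pos: [0.5384, -0.3985, 0.1602]
orientation: [179.9, 0.3, -180.0]
force: [3.4, 13.3, 6.4]
opening: 0.0302
gripper_force: 30.0
```

Request:
send_rows(
  deltas=[
    [[0, 0, 0], 0],
    [[0, 0, 0], 0],
    [[0, 0, 0], 0],
    [[0, 0, 0], 0],
    [[0, 0, 0], 0],
  ],
  gripper=0.7,
)

```text
clock: 4.48
tool_pos: [0.5363, -0.401, 0.1585]
orientation: [-180.0, 0.0, 180.0]
force: [0.2, 0.3, -0.1]
opening: 0.0573
gripper_force: 0.0
```

Request:
send_rows(
  deltas=[
    [[0, 0, -0.03], 0],
    [[0, 0, -0.08], 0],
    [[0.01, 0, -0.12], 0],
    [[0.0167, 0.003, -0.155], 0],
    [[0.0167, 0.003, -0.167], 0],
  ],
)

```text
clock: 4.9
tool_pos: [0.5233, -0.3994, 0.2974]
orientation: [-179.8, 0.3, 180.0]
force: [1.3, -0.6, 0.4]
opening: 0.0616
gripper_force: 0.0
```

Request:
send_rows(
  deltas=[
    [[0, 0, 0], 0],
    [[0, 0, 0], 0],
    [[0, 0, 0], 0],
    [[0, 0, 0], 0],
    [[0, 0, 0], 0],
  ],
)

```text
clock: 5.32
tool_pos: [0.5228, -0.3983, 0.2902]
orientation: [179.9, -0.1, 180.0]
force: [0.2, -0.3, 0.1]
opening: 0.0617
gripper_force: 0.0
```

```bash
python3 - <<'E'
from h import *
print(ctrl.get_obs()["tool_pos"])
w=ctrl.snapshot("wrist"); m=ctrl.cut_out(w,"knob_head")[0]["pixels"]; v,u=np.where(m); print(u.min(),u.max(),v.min(),v.max())
um=(u.min()+u.max())/2
c=lambda u,v,z: ray(w,u,v,z)[:2].round(4)
print("face",c(um,v.min(),.105),c(um,v.min(),.0915),"back top",c(um,v.max(),.1205))
t=ctrl.snapshot("top")
for th in ("rack","carton"):
  for d in ctrl.cut_out(t,th):
    n,_=cv2.findContours(d["pixels"].astype(np.uint8),cv2.RETR_EXTERNAL,cv2.CHAIN_APPROX_NONE)
    b=cv2.boxPoints(cv2.minAreaRect(max(n,key=len))); P=np.array([ray(t,*q,.05)[:2] for q in b]); print(th,d["conf"],P.mean(0).round(4),P.round(3).tolist())
save(t,"t2",(180,150,460,290),2.8)
save(w,"w2c",(250,190,400,310),4)
E
```

```text
[ 0.52279386 -0.39826643  0.29016414]
302 340 207 259
face [ 0.5288 -0.3979] [ 0.5324 -0.3979] back top [ 0.5684 -0.398 ]
rack 0.82 [0.4659 0.3228] [[0.353, 0.387], [0.586, 0.384], [0.579, 0.257], [0.346, 0.263]]
carton 0.66 [ 0.3845 -0.3305] [[0.334, -0.265], [0.456, -0.291], [0.435, -0.397], [0.313, -0.369]]
```

View pics/t2.png

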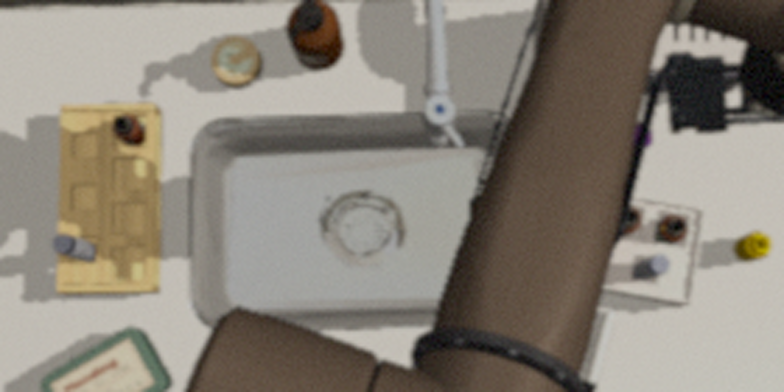

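The knob face moved from x 0.541 to 0.529, which is the full 12 mm, so the extractor is on. The top crop confirms the rack: a bottle at the far end of the wide row (128,128) and a stick at the near end of the narrow row (75,247). Next I look at the carton from above.

Request:
send_rows(
  deltas=[
    [[0.02, 0.02, -0.01], 0],
    [[0.05, 0.06, -0.02], 0],
    [[0.08, 0.1, -0.0375], 0],
    [[0.105, 0.13, -0.0375], 0],
    [[0.116, 0.141, -0.0375], 0],
  ],
  gripper=0.5,
)

```text
clock: 5.98
tool_pos: [0.4282, -0.2835, 0.323]
orientation: [180.0, 0.1, -180.0]
force: [-0.9, 0.2, -0.2]
opening: 0.0444
gripper_force: 0.0
```

Request:
send_rows(
  deltas=[
    [[0, 0, 0], 0],
    [[0, 0, 0], 0],
    [[0, 0, 0], 0],
    [[0, 0, 0], 0],
    [[0, 0, 0], 0],
  ],
)

```text
clock: 6.4
tool_pos: [0.4308, -0.2861, 0.3211]
orientation: [180.0, -0.1, 180.0]
force: [-0.1, 0.7, -0.8]
opening: 0.044
gripper_force: 0.0
```

```bash
python3 - <<'E'
from h import *
print(ctrl.get_obs()["tool_pos"])
w=ctrl.snapshot("wrist"); save(w,"w3",scale=1.25)
for th in ("spare_stick0","spare_bottle0"):
  for d in ctrl.cut_out(w,th):
    v,u=np.where(d["pixels"]); print(th,round(d["conf"],2),np.round(np.array(d["xy"])*[640,400]),u.min(),u.max(),v.min(),v.max())
E
```

```text
[ 0.43079696 -0.2861098   0.32112936]
spare_stick0 0.87 [281. 112.] 261 300 99 128
spare_stick0 0.85 [353. 131.] 335 371 116 147
spare_bottle0 0.98 [293. 252.] 276 306 232 267
spare_bottle0 0.93 [259. 158.] 238 275 143 177
spare_bottle0 0.87 [162. 137.] 127 190 121 155
spare_bottle0 0.78 [304. 171.] 293 323 153 189
spare_bottle0 0.64 [356. 180.] 342 374 163 199
spare_bottle0 0.56 [358. 254.] 347 365 236 267
```

View pics/w3.png

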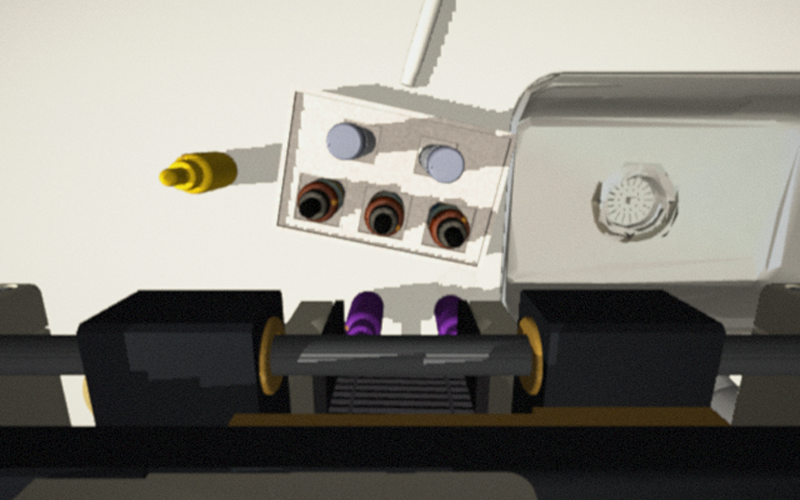

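Sticks' cap tops are at (346,141) and (445,163) in the 800 px picture. The three amber bottles in the carton are at (319,203), (383,214) and (450,230). The yellow bottle (200,173) and purple ones (363,315), (449,318) are left out.

```bash
python3 - <<'E'
from h import *
w=ctrl.snapshot("wrist")
T=ctrl.get_obs()["tool_pos"]
for n,u,v,z in (("s0",346.5,141,.14),("s1",445,163,.14),("b0",312,207,.1),("b1",381,219,.1),("b2",452.5,233,.1),("cornerA",297,92,.052),("cB",279,226,.052),("cC",476,266,.052),("cD",511,136,.052)):
    P=ray(w,u/1.25,v/1.25,z); print(n,P.round(4), "d",(P-T)[:2].round(4))
E
```

```text
s0 [ 0.3613 -0.319   0.14  ] d [-0.0692 -0.0332]
s1 [ 0.3745 -0.2587  0.14  ] d [-0.056   0.0271]
b0 [ 0.4075 -0.3504  0.1   ] d [-0.023  -0.0645]
b1 [ 0.4164 -0.3005  0.1   ] d [-0.0141 -0.0146]
b2 [ 0.4269 -0.2479  0.1   ] d [-0.0036  0.038 ]
cornerA [ 0.3241 -0.3672  0.052 ] d [-0.1063 -0.0813]
cB [ 0.4307 -0.3891  0.052 ] d [ 0.0002 -0.1032]
cC [ 0.4661 -0.2208  0.052 ] d [0.0357 0.065 ]
cD [ 0.3576 -0.1975  0.052 ] d [-0.0729  0.0884]
```

```bash
python3 - <<'E'
from h import *
from scipy.optimize import least_squares
w=ctrl.snapshot("wrist"); print({k:(v if k!="color" else 0) for k,v in w.items()})
K,R,t=cam(w)
px=np.array([(297,92),(279,226),(476,266),(511,136)])/1.25
loc=np.array([(-59,-92,52),(59,-92,52),(59,92,52),(-59,92,52)])/1e3
def P(q):
    c,s=np.cos(q[2]),np.sin(q[2]); return np.c_[q[0]+c*loc[:,0]-s*loc[:,1],q[1]+s*loc[:,0]+c*loc[:,1],loc[:,2]+q[4]]
def f(q,usek,usez):
    d=np.array([q[3] if usek else 0,0,0,0,0]); qq=np.array(q); 
    if not usez: qq[4]=0
    return (cv2.projectPoints(P(qq),np.array(w["rvec"]),np.array(w["tvec"]),K,d)[0][:,0]-px).ravel()
for a in ((0,0),(1,0),(0,1)):
    s=least_squares(f,[.39,-.29,-.2,0,0],args=a); print(a,s.x.round(4),f(s.x,*a).round(1))
m=[(d["conf"],d["pixels"]) for d in ctrl.cut_out(w,"carton")][0]; v,u=np.where(m[1]); print(m[0],u.min(),u.max(),v.min(),v.max(), "mine",px.min(0),px.max(0))
save(w,"w3c",(210,60,420,220),3.7)
E
```

```text
{'color': 0, 'vertical_fov': 59.94100531945886, 'cx': 320.3944154328598, 'cy': 205.0143386089333, 'rvec': array([-2.08378077, -2.08149336, -0.27177318]), 'tvec': array([ 0.28572895, -0.45564811,  0.30633375]), 'shot': 13}
(0, 0) [ 0.3957 -0.2934 -0.2019  0.      0.    ] [-5.  -5.1 -5.7  4.   4.9  5.1  6.  -1.2]
(1, 0) [ 0.3903 -0.2947 -0.2061 -0.3603  0.    ] [ 1.2  0.8 -3.9 -0.5  2.9  0.6 -0.2 -0.4]
(0, 1) [ 0.397  -0.2941 -0.2021 -0.001  -0.0247] [ 0.3 -0.9  0.1  0.7  0.4 -0.1 -0.8  0.3]
0.83 217 413 69 217 mine [223.2  73.6] [408.8 212.8]
```

View pics/w3c.png

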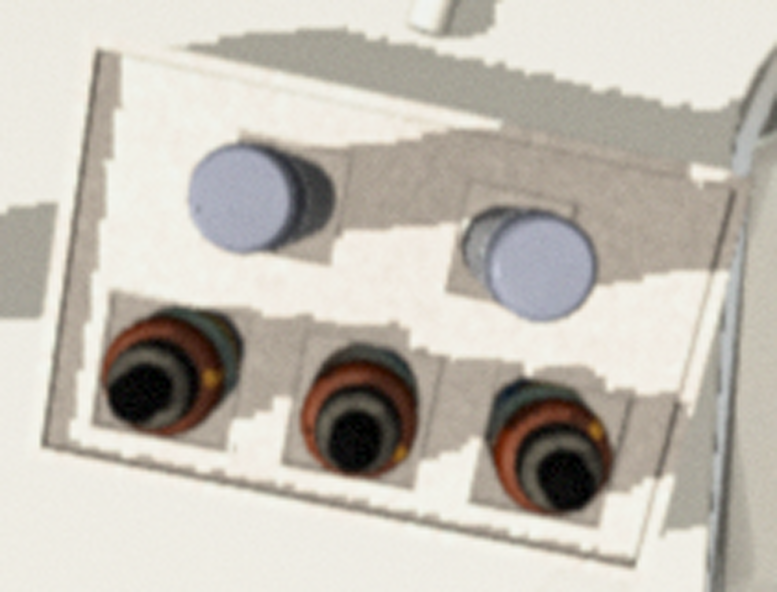

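The crop shows the caps at (245,197) and (542,266), which puts the sticks at about (0.3615,−0.319) and (0.3755,−0.258). My corner clicks were on the inner rim, so the sizes agree. I pick the stick nearer the sink first.

Request:
send_rows(
  deltas=[
    [[0.03, 0.015, 0], 0],
    [[0.069, 0.0344, 0.02], 0],
    [[0.069, 0.0344, 0.05], 0],
    [[0.069, 0.0344, 0.08], 0],
    [[0.069, 0.0344, 0.1], 0],
  ],
  gripper=0.5,
)

```text
clock: 7.12
tool_pos: [0.3741, -0.2576, 0.2405]
orientation: [180.0, 0.0, 180.0]
force: [0.5, -0.9, 0.6]
opening: 0.044
gripper_force: 0.0
```

Request:
send_rows(
  deltas=[
    [[0, 0, 0.03], 0],
    [[0, 0, 0.06], 0],
    [[0, 0, 0.09], 0],
    [[0, 0, 0.105], 0],
    [[0, 0, 0.11], 0],
  ],
)

```text
clock: 7.53
tool_pos: [0.374, -0.2578, 0.1517]
orientation: [179.9, -0.2, 180.0]
force: [-0.5, 0.5, 0.4]
opening: 0.0439
gripper_force: 0.0
```

Request:
send_rows(
  deltas=[
    [[0, 0, 0], 0],
    [[0, 0, 0], 0],
    [[0, 0, 0], 0],
    [[0, 0, 0], 0],
    [[0, 0, 0], 0],
  ],
)

```text
clock: 7.95
tool_pos: [0.3756, -0.2582, 0.1546]
orientation: [-180.0, 0.1, -180.0]
force: [-0.0, 1.3, -0.8]
opening: 0.0439
gripper_force: 0.0
```

```bash
python3 - <<'E'
from h import *
o=ctrl.get_obs(); T=o["tool_pos"]; print(T,o["force"])
w=ctrl.snapshot("wrist"); save(w,"w4",scale=1.25)
print(proj(w,[.3755,-.258,.14]), proj(w,[T[0],T[1],.14]))
for d in ctrl.cut_out(w,"spare_stick0"):
    v,u=np.where(d["pixels"]); print(round(d["conf"],2),np.round(np.array(d["xy"])*[640,400]),u.min(),u.max(),v.min(),v.max())
E
```

```text
[ 0.37555322 -0.2581579   0.15459482] [-0.03484869  1.34892648 -0.76730936]
[321.61660389 318.2362442 ] [321.16280396 318.37103879]
0.81 [321. 262.] 290 353 204 332
0.56 [208. 212.] 148 246 183 231
```

View pics/w4.png

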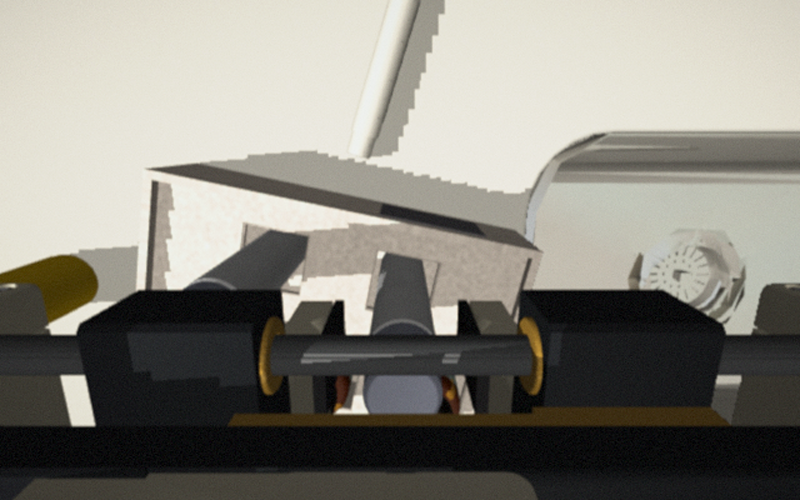

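The stick is centred between the fingers at (402,395), so I grip it and lift.

Request:
send_rows(
  deltas=[
    [[0, 0, 0], 0],
    [[0, 0, 0], 0],
    [[0, 0, 0], 0],
    [[0, 0, 0], 0],
    [[0, 0, 0], 0],
  ],
  gripper=0,
)

```text
clock: 8.47
tool_pos: [0.3752, -0.258, 0.1538]
orientation: [180.0, 0.0, -180.0]
force: [-0.2, 0.4, 1.2]
opening: 0.0233
gripper_force: 30.0
```

Request:
send_rows(
  deltas=[
    [[0, 0, 0], 0],
    [[0, 0, 0], 0],
    [[0, 0, 0], 0],
    [[0, 0, 0], 0],
    [[0, 0, 0], 0],
  ],
)

```text
clock: 8.88
tool_pos: [0.3751, -0.2581, 0.1538]
orientation: [180.0, -0.0, 180.0]
force: [-0.4, 0.4, 0.8]
opening: 0.0234
gripper_force: 30.0
```

Request:
send_rows(
  deltas=[
    [[0, 0, -0.02], 0],
    [[0, 0, -0.05], 0],
    [[0, 0, -0.09], 0],
    [[0, 0, -0.13], 0],
    [[0, 0, -0.15], 0],
  ],
)

```text
clock: 9.3
tool_pos: [0.3759, -0.2585, 0.2774]
orientation: [-179.9, 0.2, -180.0]
force: [1.2, 0.5, -0.8]
opening: 0.0231
gripper_force: 30.0
```

Request:
send_rows(
  deltas=[
    [[0, 0, -0.02], 0],
    [[0, 0, -0.05], 0],
    [[0, 0, -0.08], 0],
    [[0, 0, -0.1], 0],
    [[0, 0, -0.1], 0],
  ],
)

```text
clock: 9.72
tool_pos: [0.3761, -0.2586, 0.3573]
orientation: [-179.9, 0.3, -180.0]
force: [0.7, 0.8, -0.9]
opening: 0.0238
gripper_force: 30.0
```

Request:
send_rows(
  deltas=[
    [[-0.015, 0.035, 0], 0],
    [[-0.035, 0.085, 0], 0],
    [[-0.055, 0.135, 0], 0],
    [[-0.0725, 0.185, 0], 0],
    [[-0.0875, 0.225, 0], 0],
  ],
)

```text
clock: 10.13
tool_pos: [0.445, -0.0761, 0.3532]
orientation: [180.0, -0.0, 180.0]
force: [1.3, -1.1, -1.1]
opening: 0.0238
gripper_force: 30.0
```

Request:
send_rows(
  deltas=[
    [[0, 0.05, 0], 0],
    [[0, 0.1, 0], 0],
    [[0, 0.15, 0], 0],
    [[0, 0.2, 0], 0],
    [[0, 0.25, 0], 0],
  ],
)

```text
clock: 10.55
tool_pos: [0.4442, 0.1238, 0.3532]
orientation: [-180.0, -0.0, -180.0]
force: [1.0, -0.8, -0.9]
opening: 0.0234
gripper_force: 30.0
```

Request:
send_rows(
  deltas=[
    [[-0.018, 0.05, 0], 0],
    [[-0.036, 0.1, 0], 0],
    [[-0.055, 0.15, 0], 0],
    [[-0.07, 0.195, 0], 0],
    [[-0.08, 0.223, 0], 0],
  ],
)

```text
clock: 10.97
tool_pos: [0.5096, 0.3039, 0.3519]
orientation: [-179.9, -0.1, -179.9]
force: [0.7, -0.6, -1.1]
opening: 0.0236
gripper_force: 30.0
```

Request:
send_rows(
  deltas=[
    [[0, 0, 0], 0],
    [[0, 0, 0], 0],
    [[0, 0, 0], 0],
    [[0, 0, 0], 0],
    [[0, 0, 0], 0],
  ],
)

```text
clock: 11.38
tool_pos: [0.5089, 0.2994, 0.3541]
orientation: [180.0, 0.0, 180.0]
force: [-0.5, 0.4, -0.5]
opening: 0.0238
gripper_force: 30.0
```

```bash
python3 - <<'E'
from h import *
o=ctrl.get_obs(); print(o["tool_pos"],o["orientation"],o["joint_pos"],o["opening"])
w=ctrl.snapshot("wrist"); save(w,"w5",scale=1.25); np.savez("w5.npz",**w)
E
```

```text
[0.50891661 0.29938482 0.35409187] [1.79976865e+02 1.55300679e-02 1.79952974e+02] [ 4.94213934e+01  1.06734126e+01 -4.76968483e+00 -3.35251669e-03
 -7.45292264e+01 -1.39467522e+02] 0.023775833418822435
```

View pics/w5.png

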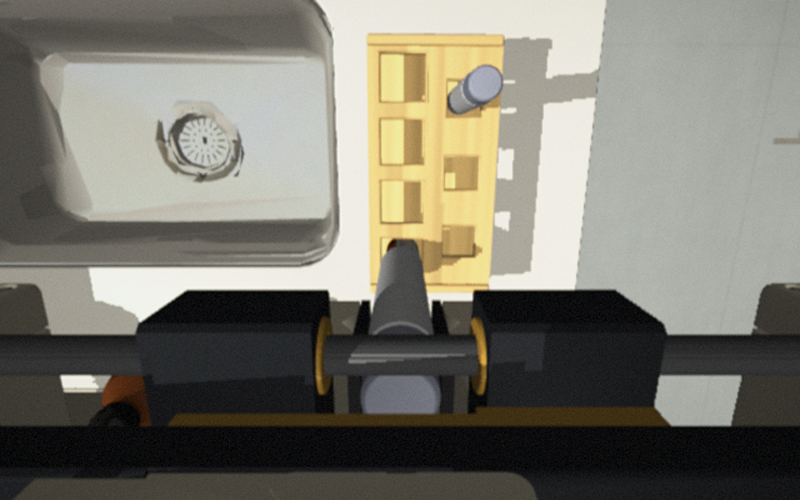

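The rack shows three empty wide pockets at (403,78), (402,142) and (401,201). The fourth at (395,245) holds the bottle. The narrow pockets at (460,172) and (459,241) are empty, and a stick stands at (460,95). I fit the hole grid numerically and overlay it.

```bash
cat >> h.py <<'E'
def fitrack(w,x0=(.466,.3,0.)):
    from scipy.optimize import minimize
    im=cv2.cvtColor(w["color"],cv2.COLOR_RGB2LAB).astype(np.float32)
    g=sum(np.hypot(cv2.Sobel(im[:,:,i],cv2.CV_32F,1,0),cv2.Sobel(im[:,:,i],cv2.CV_32F,0,1)) for i in range(3))
    g=np.minimum(g,150)
    K,R,t=cam(w); s=np.linspace(-1,1,40)
    sq=np.r_[np.c_[s,0*s-1],np.c_[s,0*s+1],np.c_[0*s-1,s],np.c_[0*s+1,s]]
    H=[(-81,0,19.5),(-27,0,19.5),(27,0,19.5),(0,54,15),(64,54,15)]   # along world x, world y from wide row
    L=np.vstack([np.c_[a+h*sq[:,0],b+h*sq[:,1]] for a,b,h in H])/1e3
    def pts(q):
        c,sn=np.cos(q[2]),np.sin(q[2]); P=np.c_[q[0]+c*L[:,0]-sn*L[:,1],q[1]+sn*L[:,0]+c*L[:,1],0*L[:,0]+.046]
        return cv2.projectPoints(P,np.array(w["rvec"]),np.array(w["tvec"]),K,np.zeros(5))[0][:,0].astype(np.float32)
    best=None
    for sg in (4,2,1):
        gb=cv2.GaussianBlur(g,(0,0),sg)
        f=lambda q:-cv2.remap(gb,pts(q)[None],None,cv2.INTER_LINEAR).mean()
        starts=[x0] if best is not None else [(x0[0]+a,x0[1]+b,x0[2]) for a in (-.01,-.005,0,.005,.01) for b in (-.01,-.005,0,.005,.01)]
        r=min((minimize(f,s0,method="Nelder-Mead",options=dict(initial_simplex=np.array(s0)+np.array([[0,0,0],[.002,0,0],[0,.002,0],[0,0,.02]]),xatol=1e-5,fatol=1e-4)) for s0 in starts),key=lambda r:r.fun)
        x0=tuple(r.x); best=r
    return best,pts(best.x)
E
python3 - <<'E'
from h import *
w=dict(np.load("w5.npz")); 
for k in ("vertical_fov","cx","cy"): w[k]=float(w[k])
r0=[ray(w,u/1.25,v/1.25,.046).round(4)[:2] for u,v in ((403,78),(402,142),(401,202),(460,172),(459,241))]; print(r0)
b,p=fitrack(w,(.466,float(r0[1][1]),0.)); print(b.x,b.fun)
im=cv2.resize(w["color"][20:240,280:410,::-1],None,fx=2.7,fy=2.7,interpolation=cv2.INTER_CUBIC)
im2=im.copy()
for q in p: cv2.circle(im2,tuple(((q-[280,20]+.5)*2.7).astype(int).tolist()),1,(255,0,0),-1)
cv2.imwrite("pics/w5f.png",np.hstack([im,im2]))
E
```

```text
[array([0.3877, 0.3015]), array([0.441 , 0.3006]), array([0.4946, 0.2996]), array([0.4674, 0.3532]), array([0.5316, 0.3544])]
[ 0.46786593  0.29931711 -0.00785607] -121.35558319091797
```

View pics/w5f.png

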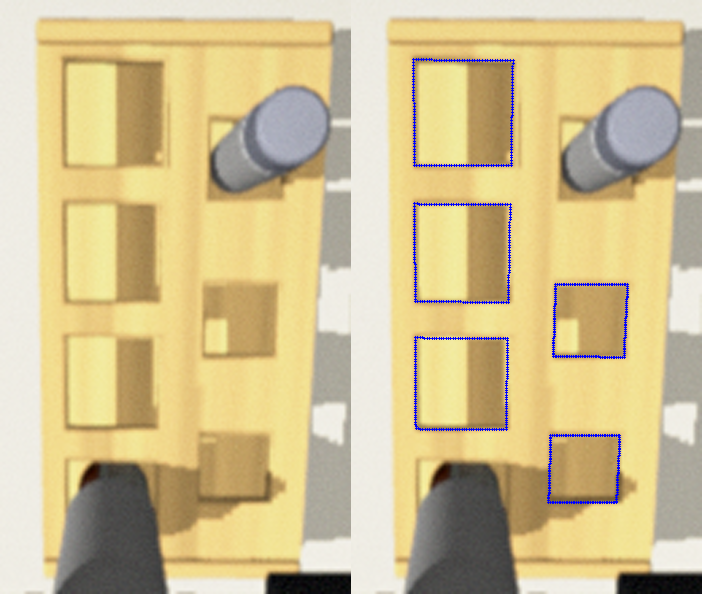

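The fit matches all five free holes. The empty pockets are wide at (0.387,0.300), (0.441,0.2995) and (0.495,0.299), and narrow at (0.468,0.3533) and (0.5323,0.3528). The stick goes into the far narrow pocket first.

Request:
send_rows(
  deltas=[
    [[-0.015, 0.03, 0], 0],
    [[-0.0293, 0.0668, 0.02], 0],
    [[-0.0293, 0.0668, 0.06], 0],
    [[-0.0293, 0.0668, 0.1], 0],
    [[-0.0293, 0.0668, 0.13], 0],
  ],
)

```text
clock: 11.85
tool_pos: [0.5319, 0.3531, 0.2475]
orientation: [-180.0, -0.1, 180.0]
force: [0.4, 0.4, -2.0]
opening: 0.0234
gripper_force: 30.0
```

Request:
send_rows(
  deltas=[
    [[0, 0, 0.02], 0],
    [[0, 0, 0.04], 0],
    [[0, 0, 0.05], 0],
    [[0, 0, 0.05], 0],
    [[0, 0, 0.05], 0],
  ],
)

```text
clock: 12.27
tool_pos: [0.5328, 0.3535, 0.2104]
orientation: [180.0, 0.0, 180.0]
force: [-0.8, -0.4, 0.3]
opening: 0.0235
gripper_force: 30.0
```

Request:
send_rows(
  deltas=[
    [[0, 0, 0], 0],
    [[0, 0, 0], 0],
    [[0, 0, 0], 0],
    [[0, 0, 0], 0],
    [[0, 0, 0], 0],
  ],
)

```text
clock: 12.68
tool_pos: [0.5326, 0.3539, 0.2103]
orientation: [180.0, 0.0, -180.0]
force: [-0.8, -0.1, -1.2]
opening: 0.0236
gripper_force: 30.0
```

Request:
send_rows(
  deltas=[
    [[0, -0.0013, 0.008], 0],
    [[0, -0.0013, 0.02], 0],
    [[0, -0.0013, 0.03], 0],
    [[0, -0.0013, 0.042], 0],
    [[0, -0.0013, 0.05], 0],
  ],
)

```text
clock: 13.1
tool_pos: [0.5321, 0.3523, 0.1677]
orientation: [-179.9, -0.1, 180.0]
force: [0.1, -0.7, -1.4]
opening: 0.0236
gripper_force: 30.0
```

Request:
send_rows(
  deltas=[
    [[0, 0, 0.004], 0],
    [[0, 0, 0.008], 0],
    [[0, 0, 0.011], 0],
    [[0, 0, 0.011], 0],
    [[0, 0, 0.011], 0],
  ],
)

```text
clock: 13.52
tool_pos: [0.5327, 0.3528, 0.1611]
orientation: [180.0, 0.0, 180.0]
force: [-0.8, 0.2, -0.6]
opening: 0.0232
gripper_force: 30.0
```

Request:
send_rows(
  deltas=[
    [[0, 0, 0], 0],
    [[0, 0, 0], 0],
    [[0, 0, 0], 0],
    [[0, 0, 0], 0],
    [[0, 0, 0], 0],
  ],
  gripper=0.5,
)

```text
clock: 13.93
tool_pos: [0.5326, 0.3528, 0.1612]
orientation: [180.0, 0.0, 180.0]
force: [-0.0, -0.6, -0.1]
opening: 0.0433
gripper_force: 0.0
```

Request:
send_rows(
  deltas=[
    [[0, 0, -0.03], 0],
    [[0, 0, -0.08], 0],
    [[0, 0, -0.13], 0],
    [[0, 0, -0.18], 0],
    [[0, 0, -0.2], 0],
  ],
)

```text
clock: 14.35
tool_pos: [0.5339, 0.3535, 0.3278]
orientation: [179.7, 0.4, -180.0]
force: [0.4, 0.3, 1.3]
opening: 0.0435
gripper_force: 0.0
```

Request:
send_rows(
  deltas=[
    [[0.015, -0.04, 0], 0],
    [[0.03, -0.09, 0], 0],
    [[0.045, -0.14, 0], 0],
    [[0.06, -0.19, 0], 0],
    [[0.075, -0.2375, 0], 0],
  ],
)

```text
clock: 14.77
tool_pos: [0.4715, 0.1609, 0.321]
orientation: [180.0, 0.0, -180.0]
force: [0.1, -0.4, 0.2]
opening: 0.0438
gripper_force: 0.0
```

Request:
send_rows(
  deltas=[
    [[0, -0.05, 0], 0],
    [[0, -0.1, 0], 0],
    [[0, -0.15, 0], 0],
    [[0, -0.2, 0], 0],
    [[0, -0.25, 0], 0],
  ],
)

```text
clock: 15.18
tool_pos: [0.472, -0.039, 0.3216]
orientation: [180.0, 0.1, -180.0]
force: [1.1, 0.5, -1.3]
opening: 0.0441
gripper_force: 0.0
```

Request:
send_rows(
  deltas=[
    [[0.01, -0.05, 0], 0],
    [[0.02, -0.1, 0], 0],
    [[0.03, -0.15, 0], 0],
    [[0.043, -0.2, 0], 0],
    [[0.0534, -0.25, 0], 0],
  ],
)

```text
clock: 15.6
tool_pos: [0.4287, -0.2391, 0.3215]
orientation: [-180.0, 0.1, -180.0]
force: [1.2, -0.4, 0.0]
opening: 0.0438
gripper_force: 0.0
```

Request:
send_rows(
  deltas=[
    [[0, -0.03, 0], 0],
    [[0, -0.061, 0], 0],
    [[0, -0.061, 0], 0],
    [[0, -0.061, 0], 0],
    [[0, -0.061, 0], 0],
  ],
)

```text
clock: 16.02
tool_pos: [0.4296, -0.286, 0.3208]
orientation: [180.0, -0.0, 180.0]
force: [0.6, 1.1, 0.2]
opening: 0.0436
gripper_force: 0.0
```

```bash
cat >> h.py <<'E'
def caps(w):   # bluish-grey stick caps (top discs) -> circle centre px
    out=[]
    for d in ctrl.cut_out(w,"spare_stick0"):
        hsv=cv2.cvtColor(w["color"],cv2.COLOR_RGB2HSV); m=d["pixels"]&(hsv[:,:,2]>150)&(hsv[:,:,1]>25)
        (c,r)=cv2.minEnclosingCircle(np.argwhere(m)[:,::-1].astype(np.float32)) if m.sum()>50 else ((0,0),0)
        v,u=np.where(m)
        out.append((round(d["conf"],2),[round(float(x),1) for x in c],round(float(r),1),(float(np.median(u)),float(np.median(v))) if len(u) else 0,int(m.sum())))
    return out
def bots(w):
    return [(round(d["conf"],2),np.round(np.array(d["xy"])*[640,400],1).tolist(),np.round(cv2.cvtColor(w["color"],cv2.COLOR_RGB2HSV)[d["pixels"]].mean(0)).tolist(),[int(x) for x in cv2.boundingRect(d["pixels"].astype(np.uint8))]) for d in ctrl.cut_out(w,"spare_bottle0")]
E
python3 - <<'E'
from h import *
o=ctrl.get_obs(); print(o["clock"],o["tool_pos"])
w=ctrl.snapshot("wrist"); save(w,"w6c",(210,60,420,220),3.7); np.savez("w6.npz",**w)
for c in caps(w): print(c, ray(w,*c[1],.14).round(4))
for c in bots(w): print(c)
E
```

```text
16.0167 [ 0.42960746 -0.28595783  0.32084975]
(0.87, [0.0, 0.0], 0.0, (273.5, 110.5), 36) [ 0.2836 -0.5113  0.14  ]
(0.98, [161.6, 135.5], [24.0, 221.0, 132.0], [127, 123, 63, 34])
(0.79, [305.8, 172.1], [26.0, 103.0, 67.0], [291, 154, 33, 37])
(0.69, [356.1, 257.0], [141.0, 165.0, 79.0], [347, 237, 20, 31])
(0.65, [257.7, 158.6], [29.0, 103.0, 59.0], [238, 143, 38, 36])
(0.62, [355.9, 179.4], [29.0, 99.0, 66.0], [341, 163, 34, 38])
```

```bash
python3 - <<'E'
from h import *
w=ctrl.snapshot("wrist")
for d in ctrl.cut_out(w,"spare_stick0"):
    x,y,a,b=cv2.boundingRect(d["pixels"].astype(np.uint8)); print(d["conf"],x,y,a,b,ray(w,x+b/2,y+b/2,.14).round(4), cv2.cvtColor(w["color"],cv2.COLOR_RGB2HSV)[113,270:283:4].tolist())
g=cv2.cvtColor(w["color"],cv2.COLOR_RGB2GRAY)
c=cv2.HoughCircles(cv2.resize(g[85:145,240:320],None,fx=4,fy=4,interpolation=cv2.INTER_CUBIC),cv2.HOUGH_GRADIENT,1.5,40,param1=120,param2=20,minRadius=50,maxRadius=70)
print([(240+q[0]/4,85+q[1]/4,q[2]/4,ray(w,240+q[0]/4,85+q[1]/4,.14).round(4)[:2]) for q in c[0][:3]])
E
```

```text
0.6 260 99 40 31 [ 0.3623 -0.3198  0.14  ] [[116, 21, 186], [110, 25, 184], [113, 23, 188], [118, 21, 185]]
[(np.float32(276.9375), np.float32(112.5625), np.float32(16.85), array([ 0.3609, -0.3187])), (np.float32(286.6875), np.float32(114.8125), np.float32(13.55), array([ 0.3625, -0.3113]))]
```

Request:
send_rows(
  deltas=[
    [[0.03, -0.02, 0], 0],
    [[0.07, -0.0413, 0.01], 0],
    [[0.0854, -0.0413, 0.04], 0],
    [[0.0854, -0.0413, 0.08], 0],
    [[0.0854, -0.0413, 0.1], 0],
  ],
)

```text
clock: 16.68
tool_pos: [0.3598, -0.3182, 0.2388]
orientation: [179.9, -0.0, 180.0]
force: [-1.3, 1.0, -1.0]
opening: 0.0438
gripper_force: 0.0
```

Request:
send_rows(
  deltas=[
    [[0, 0, 0.03], 0],
    [[0, 0, 0.06], 0],
    [[0, 0, 0.09], 0],
    [[0, 0, 0.105], 0],
    [[0, 0, 0.109], 0],
  ],
)

```text
clock: 17.1
tool_pos: [0.3606, -0.3182, 0.1517]
orientation: [179.9, -0.2, -180.0]
force: [-0.0, 0.1, 0.8]
opening: 0.044
gripper_force: 0.0
```

Request:
send_rows(
  deltas=[
    [[0, 0, 0], 0],
    [[0, 0, 0], 0],
    [[0, 0, 0], 0],
    [[0, 0, 0], 0],
    [[0, 0, 0], 0],
  ],
)

```text
clock: 17.52
tool_pos: [0.3619, -0.3192, 0.1546]
orientation: [-180.0, 0.1, -180.0]
force: [-0.7, -0.2, 0.2]
opening: 0.0435
gripper_force: 0.0
```

Request:
send_rows(
  deltas=[
    [[0, 0, 0], 0],
    [[0, 0, 0], 0],
    [[0, 0, 0], 0],
    [[0, 0, 0], 0],
    [[0, 0, 0], 0],
  ],
  gripper=0,
)

```text
clock: 17.93
tool_pos: [0.3615, -0.3191, 0.1538]
orientation: [-180.0, 0.0, 180.0]
force: [-0.3, -0.6, 0.9]
opening: 0.0236
gripper_force: 30.0
```

Request:
send_rows(
  deltas=[
    [[0, 0, 0], 0],
    [[0, 0, 0], 0],
    [[0, 0, 0], 0],
    [[0, 0, 0], 0],
    [[0, 0, 0], 0],
  ],
)

```text
clock: 18.35
tool_pos: [0.3616, -0.3191, 0.1538]
orientation: [-180.0, 0.0, -180.0]
force: [-0.1, -0.6, 1.4]
opening: 0.0238
gripper_force: 30.0
```

Request:
send_rows(
  deltas=[
    [[0, 0, -0.02], 0],
    [[0, 0, -0.05], 0],
    [[0, 0, -0.09], 0],
    [[0, 0, -0.13], 0],
    [[0, 0, -0.15], 0],
  ],
)

```text
clock: 18.77
tool_pos: [0.3622, -0.3196, 0.2773]
orientation: [-179.9, 0.2, -180.0]
force: [1.7, 0.1, -1.0]
opening: 0.0241
gripper_force: 30.0
```

Request:
send_rows(
  deltas=[
    [[0, 0, -0.02], 0],
    [[0, 0, -0.05], 0],
    [[0, 0, -0.08], 0],
    [[0, 0, -0.1], 0],
    [[0, 0, -0.1], 0],
  ],
)

```text
clock: 19.18
tool_pos: [0.3624, -0.3197, 0.3572]
orientation: [-179.9, 0.3, -180.0]
force: [0.7, -0.7, -0.5]
opening: 0.0234
gripper_force: 30.0
```

Request:
send_rows(
  deltas=[
    [[-0.02, 0.04, 0], 0],
    [[-0.04, 0.09, 0], 0],
    [[-0.06, 0.135, 0], 0],
    [[-0.08, 0.18, 0], 0],
    [[-0.1, 0.225, 0], 0],
  ],
)

```text
clock: 19.6
tool_pos: [0.4413, -0.1373, 0.3531]
orientation: [180.0, -0.0, 180.0]
force: [1.3, -0.3, -0.4]
opening: 0.0235
gripper_force: 30.0
```

Request:
send_rows(
  deltas=[
    [[0, 0.05, 0], 0],
    [[0, 0.1, 0], 0],
    [[0, 0.15, 0], 0],
    [[0, 0.2, 0], 0],
    [[0, 0.25, 0], 0],
  ],
)

```text
clock: 20.02
tool_pos: [0.4406, 0.0627, 0.3531]
orientation: [180.0, -0.0, -180.0]
force: [1.6, -0.5, -0.3]
opening: 0.0235
gripper_force: 30.0
```

Request:
send_rows(
  deltas=[
    [[0, 0.05, 0], 0],
    [[0, 0.1, 0], 0],
    [[0, 0.15, 0], 0],
    [[0, 0.2, 0], 0],
    [[0, 0.25, 0], 0],
  ],
)

```text
clock: 20.43
tool_pos: [0.4406, 0.2627, 0.353]
orientation: [-180.0, -0.0, -180.0]
force: [1.9, -0.5, -0.2]
opening: 0.0234
gripper_force: 30.0
```

Request:
send_rows(
  deltas=[
    [[-0.01, 0.04, 0], 0],
    [[-0.02, 0.08, 0], 0],
    [[-0.0334, 0.1154, 0], 0],
    [[-0.0334, 0.1154, 0.03], 0],
    [[-0.0334, 0.1154, 0.07], 0],
  ],
)

```text
clock: 20.85
tool_pos: [0.469, 0.3556, 0.2977]
orientation: [179.9, 0.1, -179.9]
force: [0.2, 0.1, -1.6]
opening: 0.0235
gripper_force: 30.0
```

Request:
send_rows(
  deltas=[
    [[0, 0, 0.04], 0],
    [[0, 0, 0.08], 0],
    [[0, 0, 0.105], 0],
    [[0, 0, 0.11], 0],
    [[0, 0, 0.11], 0],
  ],
)

```text
clock: 21.27
tool_pos: [0.4677, 0.3524, 0.2078]
orientation: [-179.8, -0.1, 180.0]
force: [0.2, 0.4, -0.2]
opening: 0.0235
gripper_force: 30.0
```

Request:
send_rows(
  deltas=[
    [[0, 0, 0], 0],
    [[0, 0, 0], 0],
    [[0, 0, 0], 0],
    [[0, 0, 0], 0],
    [[0, 0, 0], 0],
  ],
)

```text
clock: 21.68
tool_pos: [0.4684, 0.3535, 0.2108]
orientation: [179.9, 0.1, 180.0]
force: [0.0, 0.2, -0.1]
opening: 0.0239
gripper_force: 30.0
```

Request:
send_rows(
  deltas=[
    [[0, 0, 0.008], 0],
    [[0, 0, 0.02], 0],
    [[0, 0, 0.03], 0],
    [[0, 0, 0.042], 0],
    [[0, 0, 0.05], 0],
  ],
)

```text
clock: 22.1
tool_pos: [0.4678, 0.3527, 0.1678]
orientation: [-179.9, -0.1, 180.0]
force: [-1.1, -0.0, -1.3]
opening: 0.0236
gripper_force: 30.0
```

Request:
send_rows(
  deltas=[
    [[0, 0, 0.004], 0],
    [[0, 0, 0.008], 0],
    [[0, 0, 0.012], 0],
    [[0, 0, 0.012], 0],
    [[0, 0, 0.012], 0],
  ],
)

```text
clock: 22.52
tool_pos: [0.4683, 0.3533, 0.1603]
orientation: [180.0, 0.0, 180.0]
force: [-0.8, 0.2, -1.2]
opening: 0.0235
gripper_force: 30.0
```

Request:
send_rows(
  deltas=[
    [[0, 0, 0], 0],
    [[0, 0, 0], 0],
    [[0, 0, 0], 0],
    [[0, 0, 0], 0],
    [[0, 0, 0], 0],
  ],
  gripper=0.5,
)

```text
clock: 22.93
tool_pos: [0.4683, 0.3533, 0.1603]
orientation: [180.0, 0.0, 180.0]
force: [0.2, -0.1, -0.2]
opening: 0.0434
gripper_force: 0.0
```

Request:
send_rows(
  deltas=[
    [[0, 0, -0.03], 0],
    [[0, 0, -0.08], 0],
    [[0, 0, -0.13], 0],
    [[0, 0, -0.18], 0],
    [[0, 0, -0.2], 0],
  ],
)

```text
clock: 23.35
tool_pos: [0.4695, 0.3541, 0.3266]
orientation: [179.7, 0.3, -180.0]
force: [-0.5, -0.1, 1.1]
opening: 0.0435
gripper_force: 0.0
```

Request:
send_rows(
  deltas=[
    [[0.01, -0.04, 0], 0],
    [[0.02, -0.09, 0], 0],
    [[0.03, -0.14, 0], 0],
    [[0.03, -0.19, 0], 0],
    [[0.03, -0.2375, 0], 0],
  ],
)

```text
clock: 23.77
tool_pos: [0.4433, 0.1614, 0.3205]
orientation: [180.0, 0.0, -179.9]
force: [2.0, -0.6, -0.6]
opening: 0.0439
gripper_force: 0.0
```

Request:
send_rows(
  deltas=[
    [[0, -0.05, 0], 0],
    [[0, -0.1, 0], 0],
    [[0, -0.15, 0], 0],
    [[0, -0.2, 0], 0],
    [[0, -0.25, 0], 0],
  ],
)

```text
clock: 24.18
tool_pos: [0.4436, -0.0386, 0.3207]
orientation: [180.0, 0.1, -180.0]
force: [2.0, -0.5, -0.2]
opening: 0.0436
gripper_force: 0.0
```

Request:
send_rows(
  deltas=[
    [[0.003, -0.05, 0], 0],
    [[0.006, -0.1, 0], 0],
    [[0.01, -0.15, 0], 0],
    [[0.014, -0.2, 0], 0],
    [[0.018, -0.25, 0], 0],
  ],
)

```text
clock: 24.6
tool_pos: [0.4291, -0.2387, 0.3206]
orientation: [-180.0, 0.1, -180.0]
force: [1.1, 0.6, 0.1]
opening: 0.044
gripper_force: 0.0
```

Request:
send_rows(
  deltas=[
    [[0, -0.03, 0], 0],
    [[0, -0.062, 0], 0],
    [[0, -0.062, 0], 0],
    [[0, -0.062, 0], 0],
    [[0, -0.062, 0], 0],
  ],
)

```text
clock: 25.02
tool_pos: [0.4296, -0.2863, 0.32]
orientation: [180.0, -0.0, 180.0]
force: [0.6, -0.4, -0.3]
opening: 0.0437
gripper_force: 0.0
```

```bash
python3 - <<'E'
from h import *
o=ctrl.get_obs(); print(o["clock"],o["tool_pos"])
w=ctrl.snapshot("wrist"); np.savez("w7.npz",**w)
save(w,"w7c",(210,60,420,220),3.7)
for c in bots(w): print(c)
g=cv2.cvtColor(w["color"],cv2.COLOR_RGB2HSV)
for d in ctrl.cut_out(w,"spare_bottle0"):
    m=(d["pixels"]&(g[:,:,2]<38)).astype(np.uint8); n,l,s,c=cv2.connectedComponentsWithStats(m)
    k=1+np.argmax(s[1:,4]) if n>1 else 0
    if k: print("dark",s[k].tolist(),c[k].round(1),ray(w,*c[k],.1).round(4)[:2])
E
```

```text
25.0167 [ 0.42960767 -0.28627433  0.32003654]
(0.88, [295.0, 250.4], [140.0, 167.0, 76.0], [276, 234, 31, 34])
(0.76, [356.6, 255.7], [139.0, 162.0, 80.0], [347, 237, 20, 32])
(0.72, [358.2, 181.4], [29.0, 100.0, 64.0], [342, 163, 34, 38])
(0.68, [307.6, 172.9], [26.0, 104.0, 67.0], [291, 155, 34, 36])
(0.66, [161.8, 138.7], [24.0, 218.0, 132.0], [127, 122, 63, 36])
dark [303, 248, 3, 3, 3] [304. 249.] [ 0.4873 -0.3024]
dark [365, 250, 1, 2, 2] [365.  250.5] [ 0.4889 -0.2436]
dark [356, 183, 16, 16, 187] [363.3 190.3] [ 0.4295 -0.2471]
dark [300, 172, 14, 17, 185] [306.3 179.7] [ 0.4196 -0.2994]
```

View pics/w7c.png

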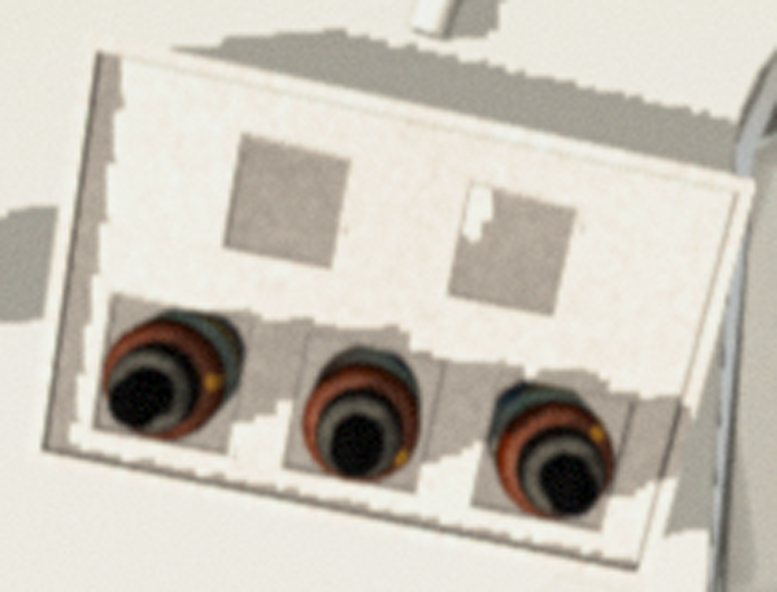

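Both stick holes are now empty. The three amber bottles have collars at about (155,390), (358,430) and (565,470) in the crop, and the carton has not moved.

```bash
python3 - <<'E'
from h import *
w=dict(np.load("w7.npz")); 
for k in ("vertical_fov","cx","cy"): w[k]=float(w[k])
for n,L in dict(b0=((140,399,.106),(155,390,.081),(165,378,.062)),b1=((358,444,.106),(358,430,.081),(362,423,.062)),b2=((571,484,.106),(565,470,.081),(555,460,.062))).items():
    P=np.array([ray(w,210+u/3.7-.4,60+v/3.7-.4,z)[:2] for u,v,z in L]); print(n,P.round(4).tolist(),P.mean(0).round(4))
for n,L in dict(h0=((113,294),(243,320),(226,452),(94,428)),h1=((306,335),(442,360),(416,490),(285,466)),s=((242,135),(350,158),(331,268),(224,245))).items():
    P=np.array([ray(w,210+u/3.7-.4,60+v/3.7-.4,.046)[:2] for u,v in L]); print(n,P.mean(0).round(4),np.linalg.norm(np.roll(P,-1,0)-P,axis=1).round(4))
E
```

```text
b0 [[0.4073, -0.3513], [0.4088, -0.3525], [0.4083, -0.3534]] [ 0.4081 -0.3524]
b1 [[0.4183, -0.2991], [0.4194, -0.3001], [0.4208, -0.2998]] [ 0.4195 -0.2997]
b2 [[0.4283, -0.2473], [0.4301, -0.2458], [0.4313, -0.2463]] [ 0.4299 -0.2464]
h0 [ 0.4095 -0.3553] [0.037  0.0384 0.0385 0.0389]
h1 [ 0.4208 -0.3003] [0.0392 0.0386 0.0388 0.0384]
s [ 0.3619 -0.3204] [0.0299 0.03   0.0303 0.0298]
```

In the rack, the gripper's body must stay above the stick tops (0.146). So I grip bottles high on the collar (TCP about 0.1325 above the foot) and release with the foot a few mm above the floor, already guided by the pocket. Yaw −141° keeps the fingers clear of the neighbours in both carton and rack.

Request:
send_rows(
  deltas=[
    [[0, 0.02, 0], -0.07],
    [[-0.0008, 0.0499, 0.01], -0.15],
    [[-0.0008, 0.0499, 0.03], -0.23],
    [[-0.0008, 0.0499, 0.06], -0.31],
    [[-0.0008, 0.0499, 0.08], -0.39],
  ],
  gripper=0.45,
)

```text
clock: 25.58
tool_pos: [0.4303, -0.2449, 0.2552]
orientation: [-180.0, 0.0, -144.6]
force: [-0.2, 1.0, -0.6]
opening: 0.0394
gripper_force: 0.0
```

Request:
send_rows(
  deltas=[
    [[0, 0, 0.01], -0.0433],
    [[0, 0, 0.03], -0.0433],
    [[0, 0, 0.05], -0.0433],
    [[0, 0, 0.06], -0.0433],
    [[0, 0, 0.06], -0.0433],
  ],
)

```text
clock: 26.0
tool_pos: [0.4297, -0.2456, 0.2067]
orientation: [179.9, -0.1, -141.1]
force: [-0.2, -0.1, 0.1]
opening: 0.0396
gripper_force: 0.0
```

Request:
send_rows(
  deltas=[
    [[0, 0, 0], 0],
    [[0, 0, 0], 0],
    [[0, 0, 0], 0],
    [[0, 0, 0], 0],
    [[0, 0, 0], 0],
  ],
)

```text
clock: 26.42
tool_pos: [0.4307, -0.2465, 0.2088]
orientation: [-180.0, 0.0, -141.2]
force: [-0.5, -0.8, -0.5]
opening: 0.0394
gripper_force: 0.0
```

Request:
send_rows(
  deltas=[
    [[0, 0, 0.02], 0],
    [[0, 0, 0.05], 0],
    [[0, 0, 0.075], 0],
    [[0, 0, 0.088], 0],
    [[0, 0, 0.0904], 0],
  ],
)

```text
clock: 26.83
tool_pos: [0.4293, -0.2463, 0.134]
orientation: [179.8, -0.1, -141.2]
force: [0.0, -0.8, -0.3]
opening: 0.0394
gripper_force: 0.0
```

Request:
send_rows(
  deltas=[
    [[0, 0, 0], 0],
    [[0, 0, 0], 0],
    [[0, 0, 0], 0],
    [[0, 0, 0], 0],
    [[0, 0, 0], 0],
  ],
)

```text
clock: 27.25
tool_pos: [0.4309, -0.2465, 0.1366]
orientation: [-179.9, 0.1, -141.2]
force: [0.4, 0.1, 0.5]
opening: 0.0396
gripper_force: 0.0
```

Request:
send_rows(
  deltas=[
    [[0, 0, 0], 0],
    [[0, 0, 0], 0],
    [[0, 0, 0], 0],
    [[0, 0, 0], 0],
    [[0, 0, 0], 0],
  ],
  gripper=0,
)

```text
clock: 27.67
tool_pos: [0.4306, -0.2465, 0.1359]
orientation: [-180.0, 0.0, -141.2]
force: [0.4, -0.3, 1.8]
opening: 0.0228
gripper_force: 30.0
```

Request:
send_rows(
  deltas=[
    [[0, 0, 0], 0],
    [[0, 0, 0], 0],
    [[0, 0, 0], 0],
    [[0, 0, 0], 0],
    [[0, 0, 0], 0],
  ],
)

```text
clock: 28.08
tool_pos: [0.4306, -0.2465, 0.1359]
orientation: [-180.0, 0.0, -141.1]
force: [0.6, -0.4, 2.6]
opening: 0.022
gripper_force: 30.0
```

Request:
send_rows(
  deltas=[
    [[0, 0, -0.01], 0],
    [[0, 0, -0.03], 0],
    [[0, 0, -0.06], 0],
    [[0, 0, -0.1], 0],
    [[0, 0, -0.13], 0],
  ],
)

```text
clock: 28.5
tool_pos: [0.4303, -0.2465, 0.2421]
orientation: [-180.0, 0.0, -141.1]
force: [0.9, -0.4, -1.2]
opening: 0.022
gripper_force: 30.0
```

Request:
send_rows(
  deltas=[
    [[0, 0, -0.03], 0],
    [[0, 0, -0.06], 0],
    [[0, 0, -0.08], 0],
    [[0, 0, -0.1], 0],
    [[0, 0, -0.1], 0],
  ],
)

```text
clock: 28.92
tool_pos: [0.4313, -0.2469, 0.3236]
orientation: [-179.8, 0.2, -141.1]
force: [0.6, -0.7, -0.4]
opening: 0.0228
gripper_force: 30.0
```

```bash
python3 - <<'E'
from h import *
o=ctrl.get_obs(); print(o["clock"],o["tool_pos"],o["opening"],o["force"])
w=ctrl.snapshot("wrist"); np.savez("w8.npz",**w); save(w,"w8",scale=1.25)
for c in bots(w): print(c)
E
```

```text
28.9167 [ 0.43126572 -0.24686419  0.32363638] 0.022756324519311564 [ 0.5708261  -0.69788365 -0.36032388]
(0.93, [280.9, 232.5], [139.0, 158.0, 63.0], [267, 223, 26, 18])
(0.86, [318.9, 235.2], [34.0, 103.0, 76.0], [291, 199, 60, 108])
(0.86, [191.7, 14.1], [23.0, 223.0, 110.0], [157, 0, 56, 37])
(0.84, [253.8, 95.2], [28.0, 107.0, 57.0], [234, 79, 41, 35])
(0.82, [218.6, 199.5], [137.0, 161.0, 86.0], [198, 179, 44, 41])
(0.65, [289.0, 140.3], [25.0, 105.0, 66.0], [270, 123, 36, 35])
```

```bash
python3 - <<'E'
from h import *
p=ctrl.snapshot("scene"); K,R,t=cam(p); c=-R.T@t
for u,v in ((425,205),(470,222),(450,222)):
    d=R.T@np.linalg.inv(K)@np.array([u/1.25,v/1.25,1]); s=(-.077-c[1])/d[1]; print((c+s*d).round(3))
w=dict(np.load("w8.npz"))
for k in ("vertical_fov","cx","cy"): w[k]=float(w[k])
T=np.array([.4313,-.2469,.3236]); tx=np.array([-.7788,-.6273,0]); ty=np.array([-.6273,.7788,0])
print("foot tip +x edge",proj(w,T+[0,0,-.132]+.0165*tx),"foot sides",proj(w,T+[0,0,-.132]+.0165*ty),proj(w,T+[0,0,-.132]-.0165*ty))
d=np.array([.0641,.5458]); print("share",(tx[:2]@d)/.8,(ty[:2]@d)/.8)
m=[q for q in ctrl.cut_out(ctrl.snapshot("wrist"),"spare_bottle0")]
for q in m:
    if 300<q["xy"][0]*640<340: 
        P=q["pixels"]; rows=[r for r in range(195,310,12) if P[r].any()]; print([(r,int(np.where(P[r])[0].min()),int(np.where(P[r])[0].max())) for r in rows])
E
```

```text
[ 0.533 -0.077  0.239]
[ 0.704 -0.077  0.156]
[ 0.626 -0.077  0.172]
foot tip +x edge [321.47186298 194.53472916] foot sides [345.91787394 218.35687654] [297.02192173 218.30749897]
share -0.49037677499999993 0.48107388749999996
[(207, 302, 337), (219, 295, 344), (231, 293, 347), (243, 298, 343), (255, 298, 343), (267, 300, 341), (303, 315, 325)]
```

Request:
send_rows(
  deltas=[
    [[-0.025, 0.025, 0], 0],
    [[-0.06, 0.059, 0], 0],
    [[-0.095, 0.093, 0], 0],
    [[-0.13, 0.127, 0], 0],
    [[-0.1635, 0.1604, 0], 0],
  ],
)

```text
clock: 29.58
tool_pos: [0.4513, -0.0629, 0.3191]
orientation: [180.0, -0.1, -141.2]
force: [0.0, 0.0, -0.6]
opening: 0.0224
gripper_force: 30.0
```

Request:
send_rows(
  deltas=[
    [[-0.033, 0.032, 0], 0],
    [[-0.066, 0.064, 0], 0],
    [[-0.099, 0.096, 0], 0],
    [[-0.132, 0.128, 0], 0],
    [[-0.1635, 0.1604, 0], 0],
  ],
)

```text
clock: 30.0
tool_pos: [0.4728, 0.1193, 0.3191]
orientation: [180.0, -0.1, -141.1]
force: [0.1, -0.0, -0.3]
opening: 0.0222
gripper_force: 30.0
```

Request:
send_rows(
  deltas=[
    [[-0.035, 0.034, 0], 0],
    [[-0.07, 0.068, 0], 0],
    [[-0.105, 0.102, 0], 0],
    [[-0.14, 0.137, 0], 0],
    [[-0.1635, 0.1604, 0], 0],
  ],
)

```text
clock: 30.42
tool_pos: [0.4944, 0.3025, 0.3185]
orientation: [-180.0, -0.1, -141.1]
force: [0.5, -0.0, 0.0]
opening: 0.0222
gripper_force: 30.0
```

Request:
send_rows(
  deltas=[
    [[0, 0, 0], 0],
    [[0, 0, 0.03], 0],
    [[0, 0, 0.07], 0],
    [[0, 0, 0.11], 0],
    [[0, 0, 0.14], 0],
  ],
)

```text
clock: 30.83
tool_pos: [0.4935, 0.2984, 0.2045]
orientation: [-180.0, -0.2, -141.2]
force: [-0.2, 0.6, -1.7]
opening: 0.0224
gripper_force: 30.0
```

Request:
send_rows(
  deltas=[
    [[0, 0, 0.015], 0],
    [[0, 0, 0.018], 0],
    [[0, 0, 0.018], 0],
    [[0, 0, 0.018], 0],
    [[0, 0, 0.018], 0],
  ],
)

```text
clock: 31.25
tool_pos: [0.4952, 0.2999, 0.1946]
orientation: [180.0, 0.1, -141.2]
force: [-0.2, -0.2, -0.6]
opening: 0.022
gripper_force: 30.0
```

Request:
send_rows(
  deltas=[
    [[0, 0, 0], 0],
    [[0, 0, 0], 0],
    [[0, 0, 0], 0],
    [[0, 0, 0], 0],
    [[0, 0, 0], 0],
  ],
)

```text
clock: 31.67
tool_pos: [0.4946, 0.2995, 0.1937]
orientation: [180.0, 0.0, -141.2]
force: [0.6, 0.3, -1.0]
opening: 0.022
gripper_force: 30.0
```

Request:
send_rows(
  deltas=[
    [[0, 0, 0.01], 0],
    [[0, 0, 0.022], 0],
    [[0, 0, 0.034], 0],
    [[0, 0, 0.046], 0],
    [[0, 0, 0.0555], 0],
  ],
)

```text
clock: 32.08
tool_pos: [0.4942, 0.299, 0.1471]
orientation: [-180.0, -0.1, -141.2]
force: [-0.5, 0.7, -1.0]
opening: 0.0227
gripper_force: 30.0
```

Request:
send_rows(
  deltas=[
    [[0, 0, 0], 0],
    [[0, 0, 0], 0],
    [[0, 0, 0], 0],
    [[0, 0, 0], 0],
    [[0, 0, 0], 0],
  ],
)

```text
clock: 32.5
tool_pos: [0.4949, 0.2997, 0.1496]
orientation: [180.0, 0.1, -141.2]
force: [-0.1, 0.1, 0.1]
opening: 0.0226
gripper_force: 30.0
```

Request:
send_rows(
  deltas=[
    [[0, 0, 0], 0],
    [[0, 0, 0], 0],
    [[0, 0, 0], 0],
    [[0, 0, 0], 0],
    [[0, 0, 0], 0],
  ],
  gripper=0.45,
)

```text
clock: 32.92
tool_pos: [0.4949, 0.2997, 0.1495]
orientation: [180.0, 0.1, -141.2]
force: [0.3, -0.3, 2.1]
opening: 0.039
gripper_force: 1.0
```

Request:
send_rows(
  deltas=[
    [[0, 0, -0.02], 0],
    [[0, 0, -0.06], 0],
    [[0, 0, -0.11], 0],
    [[0, 0, -0.16], 0],
    [[0, 0, -0.213], 0],
  ],
)

```text
clock: 33.33
tool_pos: [0.4941, 0.299, 0.3201]
orientation: [-180.0, -0.1, -141.2]
force: [0.1, 0.1, -0.7]
opening: 0.0395
gripper_force: 0.0
```

```bash
python3 - <<'E'
from h import *
o=ctrl.get_obs(); T=o["tool_pos"]; print(o["clock"],T)
w=ctrl.snapshot("wrist"); np.savez("w9.npz",**w); save(w,"w9",scale=1.25)
for c in bots(w): print(c)
print(proj(w,[.4949,.2991,.112]),proj(w,[.4949,.2991,.07]),proj(w,[.5489,.2987,.112]))
E
```

```text
33.3333 [0.49414218 0.2990107  0.32010165]
(0.94, [320.4, 182.8], [27.0, 108.0, 71.0], [304, 163, 33, 40])
[320.22439782 194.43442228] [320.26332392 184.94969432] [283.06031474 238.7906028 ]
```

Request:
send_rows(
  deltas=[
    [[0.033, -0.032, 0], 0],
    [[0.066, -0.064, 0], 0],
    [[0.099, -0.096, 0], 0],
    [[0.132, -0.128, 0], 0],
    [[0.1635, -0.1604, 0], 0],
  ],
)

```text
clock: 33.85
tool_pos: [0.4724, 0.1159, 0.3186]
orientation: [180.0, 0.0, -141.1]
force: [1.3, -0.1, 0.1]
opening: 0.0395
gripper_force: 0.0
```

Request:
send_rows(
  deltas=[
    [[0.033, -0.032, 0], 0],
    [[0.066, -0.064, 0], 0],
    [[0.099, -0.096, 0], 0],
    [[0.132, -0.128, 0], 0],
    [[0.1635, -0.1604, 0], 0],
  ],
)

```text
clock: 34.27
tool_pos: [0.4509, -0.0661, 0.3189]
orientation: [-180.0, 0.0, -141.1]
force: [0.6, -0.0, -0.8]
opening: 0.0392
gripper_force: 0.0
```

Request:
send_rows(
  deltas=[
    [[0.033, -0.032, 0], 0],
    [[0.066, -0.064, 0], 0],
    [[0.099, -0.096, 0], 0],
    [[0.132, -0.128, 0], 0],
    [[0.1635, -0.1604, 0], 0],
  ],
)

```text
clock: 34.68
tool_pos: [0.4296, -0.2482, 0.3189]
orientation: [-180.0, 0.0, -141.2]
force: [1.1, 0.8, 0.1]
opening: 0.0397
gripper_force: 0.0
```

Request:
send_rows(
  deltas=[
    [[0, 0, 0], 0],
    [[0, 0, 0], 0],
    [[0, 0, 0], 0],
    [[0, 0, 0], 0],
    [[0, 0, 0], 0],
  ],
)

```text
clock: 35.1
tool_pos: [0.4307, -0.2455, 0.3188]
orientation: [-180.0, 0.0, -141.1]
force: [0.5, -0.4, 0.6]
opening: 0.0393
gripper_force: 0.0
```

```bash
cat >> h.py <<'E'
def rel(bx,by,yaw=-141.15):
    o=ctrl.get_obs(); T=o["tool_pos"]; y=np.radians(yaw); d=np.array([bx-T[0],by-T[1]])
    return T.round(4),(np.array([np.cos(y)*d[0]+np.sin(y)*d[1],np.sin(y)*d[0]-np.cos(y)*d[1]])/.8).round(4)
E
python3 - <<'E'
from h import *
print(rel(.4198,-.2998), ctrl.get_obs()["clock"])
w=ctrl.snapshot("wrist"); np.savez("w10.npz",**w)
for c in bots(w): print(c)
w8=dict(np.load("w8.npz"))
for k in ("vertical_fov","cx","cy"): w8[k]=float(w8[k])
for q in ((.4198,-.2998,.064),(.4083,-.3525,.064)): print("pred now",proj(w,q),"w8",proj(w8,q))
E
```

```text
(array([ 0.4307, -0.2455,  0.3188]), array([ 0.0532, -0.0443])) 35.1
(0.85, [281.5, 236.3], [135.0, 154.0, 59.0], [263, 225, 29, 39])
(0.82, [217.3, 198.2], [138.0, 160.0, 80.0], [193, 180, 46, 42])
(0.81, [284.9, 140.7], [26.0, 108.0, 62.0], [268, 124, 36, 35])
(0.71, [249.0, 94.3], [30.0, 106.0, 53.0], [230, 79, 42, 36])
(0.58, [187.4, 15.6], [23.0, 218.0, 104.0], [152, 0, 58, 36])
pred now [284.77143634 140.58807463] w8 [287.67873208 140.007189  ]
pred now [248.20172178  95.91361492] w8 [251.66061488  95.97887796]
```

Request:
send_rows(
  deltas=[
    [[0.03, -0.025, 0], 0],
    [[0.0532, -0.0443, 0.02], 0],
    [[0.0532, -0.0443, 0.06], 0],
    [[0.0532, -0.0443, 0.1], 0],
    [[0.0532, -0.0443, 0.138], 0],
  ],
)

```text
clock: 35.62
tool_pos: [0.4196, -0.3005, 0.2073]
orientation: [-180.0, 0.0, -141.1]
force: [-0.1, -0.3, -0.2]
opening: 0.0394
gripper_force: 0.0
```

Request:
send_rows(
  deltas=[
    [[0, 0, 0.02], 0],
    [[0, 0, 0.05], 0],
    [[0, 0, 0.075], 0],
    [[0, 0, 0.088], 0],
    [[0, 0, 0.09], 0],
  ],
)

```text
clock: 36.03
tool_pos: [0.4188, -0.2997, 0.1342]
orientation: [179.8, -0.1, -141.1]
force: [-0.2, 0.5, 0.1]
opening: 0.0397
gripper_force: 0.0
```

Request:
send_rows(
  deltas=[
    [[0, 0, 0], 0],
    [[0, 0, 0], 0],
    [[0, 0, 0], 0],
    [[0, 0, 0], 0],
    [[0, 0, 0], 0],
  ],
)

```text
clock: 36.45
tool_pos: [0.42, -0.3008, 0.1371]
orientation: [-179.9, 0.1, -141.1]
force: [0.2, -0.3, 0.3]
opening: 0.0397
gripper_force: 0.0
```

Request:
send_rows(
  deltas=[
    [[0, 0, 0], 0],
    [[0, 0, 0], 0],
    [[0, 0, 0], 0],
    [[0, 0, 0], 0],
    [[0, 0, 0], 0],
  ],
  gripper=0,
)

```text
clock: 36.87
tool_pos: [0.4196, -0.3008, 0.1364]
orientation: [-180.0, 0.0, -141.2]
force: [0.7, 0.3, 2.0]
opening: 0.022
gripper_force: 30.0
```

Request:
send_rows(
  deltas=[
    [[0, 0, 0], 0],
    [[0, 0, 0], 0],
    [[0, 0, 0], 0],
    [[0, 0, 0], 0],
    [[0, 0, 0], 0],
  ],
)

```text
clock: 37.28
tool_pos: [0.4197, -0.3008, 0.1364]
orientation: [-180.0, 0.0, -141.2]
force: [-0.1, -0.7, 3.8]
opening: 0.0223
gripper_force: 30.0
```

Request:
send_rows(
  deltas=[
    [[0, 0, -0.01], 0],
    [[0, 0, -0.03], 0],
    [[0, 0, -0.06], 0],
    [[0, 0, -0.1], 0],
    [[0, 0, -0.13], 0],
  ],
)

```text
clock: 37.7
tool_pos: [0.4194, -0.3008, 0.2425]
orientation: [-180.0, -0.0, -141.1]
force: [0.2, -0.5, -1.7]
opening: 0.0222
gripper_force: 30.0
```

Request:
send_rows(
  deltas=[
    [[0, 0, -0.03], 0],
    [[0, 0, -0.06], 0],
    [[0, 0, -0.08], 0],
    [[0, 0, -0.1], 0],
    [[0, 0, -0.1], 0],
  ],
)

```text
clock: 38.12
tool_pos: [0.4203, -0.3012, 0.3241]
orientation: [-179.7, 0.1, -141.1]
force: [0.6, -0.7, -0.0]
opening: 0.0225
gripper_force: 30.0
```

Request:
send_rows(
  deltas=[
    [[-0.025, 0.029, 0], 0],
    [[-0.06, 0.069, 0], 0],
    [[-0.095, 0.11, 0], 0],
    [[-0.13, 0.15, 0], 0],
    [[-0.1635, 0.1892, 0], 0],
  ],
)

```text
clock: 38.53
tool_pos: [0.4254, -0.102, 0.3198]
orientation: [180.0, -0.0, -141.2]
force: [1.6, 0.4, -0.5]
opening: 0.0227
gripper_force: 30.0
```

Request:
send_rows(
  deltas=[
    [[-0.033, 0.038, 0], 0],
    [[-0.066, 0.076, 0], 0],
    [[-0.099, 0.114, 0], 0],
    [[-0.132, 0.152, 0], 0],
    [[-0.1635, 0.1892, 0], 0],
  ],
)

```text
clock: 38.95
tool_pos: [0.4323, 0.0982, 0.32]
orientation: [180.0, -0.0, -141.1]
force: [1.8, -0.4, -1.0]
opening: 0.0221
gripper_force: 30.0
```

Request:
send_rows(
  deltas=[
    [[-0.035, 0.0405, 0], 0],
    [[-0.07, 0.081, 0], 0],
    [[-0.105, 0.1215, 0], 0],
    [[-0.14, 0.162, 0], 0],
    [[-0.1635, 0.1892, 0], 0],
  ],
)

```text
clock: 39.37
tool_pos: [0.4395, 0.2988, 0.3196]
orientation: [180.0, -0.1, -141.1]
force: [1.1, -0.3, -0.8]
opening: 0.0223
gripper_force: 30.0
```

Request:
send_rows(
  deltas=[
    [[0, 0, 0], 0],
    [[0, 0, 0.03], 0],
    [[0, 0, 0.07], 0],
    [[0, 0, 0.11], 0],
    [[0, 0, 0.14], 0],
  ],
)

```text
clock: 39.78
tool_pos: [0.4391, 0.2952, 0.2054]
orientation: [180.0, -0.2, -141.2]
force: [-0.5, 0.3, -1.2]
opening: 0.0224
gripper_force: 30.0
```

Request:
send_rows(
  deltas=[
    [[0, 0, 0.015], 0],
    [[0, 0, 0.018], 0],
    [[0, 0, 0.018], 0],
    [[0, 0, 0.018], 0],
    [[0, 0, 0.018], 0],
  ],
)

```text
clock: 40.2
tool_pos: [0.4407, 0.2967, 0.1951]
orientation: [180.0, 0.1, -141.2]
force: [-0.3, -0.2, -0.8]
opening: 0.0222
gripper_force: 30.0
```

Request:
send_rows(
  deltas=[
    [[0, 0, 0], 0],
    [[0, 0, 0], 0],
    [[0, 0, 0], 0],
    [[0, 0, 0], 0],
    [[0, 0, 0], 0],
  ],
)

```text
clock: 40.62
tool_pos: [0.4403, 0.2963, 0.1941]
orientation: [180.0, 0.0, -141.2]
force: [-0.7, 0.2, -0.9]
opening: 0.0222
gripper_force: 30.0
```

Request:
send_rows(
  deltas=[
    [[-0.0021, 0.0026, 0], 0],
    [[-0.0021, 0.0026, 0.016], 0],
    [[-0.0021, 0.0026, 0.03], 0],
    [[-0.0021, 0.0026, 0.045], 0],
    [[-0.0021, 0.0026, 0.056], 0],
  ],
)

```text
clock: 41.03
tool_pos: [0.4401, 0.2989, 0.1482]
orientation: [-180.0, -0.0, -141.2]
force: [-0.8, -0.0, -1.1]
opening: 0.0223
gripper_force: 30.0
```

Request:
send_rows(
  deltas=[
    [[0, 0, 0], 0],
    [[0, 0, 0], 0],
    [[0, 0, 0], 0],
    [[0, 0, 0], 0],
    [[0, 0, 0], 0],
  ],
)

```text
clock: 41.45
tool_pos: [0.4405, 0.2993, 0.1498]
orientation: [180.0, 0.1, -141.2]
force: [-0.1, 0.6, -0.3]
opening: 0.0221
gripper_force: 30.0
```

Request:
send_rows(
  deltas=[
    [[0, 0, 0], 0],
    [[0, 0, 0], 0],
    [[0, 0, 0], 0],
    [[0, 0, 0], 0],
    [[0, 0, 0], 0],
  ],
  gripper=0.45,
)

```text
clock: 41.87
tool_pos: [0.4403, 0.299, 0.1492]
orientation: [180.0, 0.0, -141.2]
force: [0.3, -0.3, -0.3]
opening: 0.0391
gripper_force: 0.0
```

Request:
send_rows(
  deltas=[
    [[0, 0, -0.02], 0],
    [[0, 0, -0.06], 0],
    [[0, 0, -0.11], 0],
    [[0, 0, -0.16], 0],
    [[0, 0, -0.213], 0],
  ],
)

```text
clock: 42.28
tool_pos: [0.4399, 0.2985, 0.3204]
orientation: [-180.0, -0.0, -141.2]
force: [1.1, 1.4, 0.1]
opening: 0.0395
gripper_force: 0.0
```

```bash
python3 - <<'E'
from h import *
o=ctrl.get_obs(); T=o["tool_pos"]; print(o["clock"],T)
w=ctrl.snapshot("wrist")
for c in bots(w): print(c)
print(proj(w,[.4409,.2995,.112]),proj(w,[.4409,.2995,.07]))
E
```

```text
42.2833 [0.43991012 0.29848139 0.32043896]
(0.75, [288.6, 221.1], [30.0, 101.0, 66.0], [273, 200, 32, 46])
(0.69, [318.0, 182.3], [23.0, 117.0, 68.0], [304, 164, 33, 39])
[320.93622959 195.14680809] [320.8974197  185.57588328]
```

Request:
send_rows(
  deltas=[
    [[0.033, -0.038, 0], 0],
    [[0.066, -0.076, 0], 0],
    [[0.099, -0.114, 0], 0],
    [[0.132, -0.152, 0], 0],
    [[0.1635, -0.1892, 0], 0],
  ],
)

```text
clock: 42.8
tool_pos: [0.4326, 0.0972, 0.3189]
orientation: [-180.0, 0.0, -141.1]
force: [1.4, -0.9, 0.7]
opening: 0.0395
gripper_force: 0.0
```

Request:
send_rows(
  deltas=[
    [[0.033, -0.038, 0], 0],
    [[0.066, -0.076, 0], 0],
    [[0.099, -0.114, 0], 0],
    [[0.132, -0.152, 0], 0],
    [[0.1635, -0.1892, 0], 0],
  ],
)

```text
clock: 43.22
tool_pos: [0.4257, -0.1028, 0.3192]
orientation: [-180.0, 0.1, -141.1]
force: [1.4, 1.1, 0.1]
opening: 0.039
gripper_force: 0.0
```

Request:
send_rows(
  deltas=[
    [[0.033, -0.038, 0], 0],
    [[0.066, -0.076, 0], 0],
    [[0.099, -0.114, 0], 0],
    [[0.132, -0.152, 0], 0],
    [[0.1635, -0.1892, 0], 0],
  ],
)

```text
clock: 43.63
tool_pos: [0.4188, -0.303, 0.3189]
orientation: [-180.0, 0.0, -141.2]
force: [0.7, 1.1, -1.0]
opening: 0.0394
gripper_force: 0.0
```

Request:
send_rows(
  deltas=[
    [[0, 0, 0], 0],
    [[0, 0, 0], 0],
    [[0, 0, 0], 0],
    [[0, 0, 0], 0],
    [[0, 0, 0], 0],
  ],
)

```text
clock: 44.05
tool_pos: [0.4197, -0.2998, 0.3191]
orientation: [-180.0, 0.0, -141.1]
force: [-0.2, 0.6, -0.4]
opening: 0.0396
gripper_force: 0.0
```

```bash
python3 - <<'E'
from h import *
print(rel(.4083,-.3525), ctrl.get_obs()["clock"])
w=ctrl.snapshot("wrist")
for c in bots(w): print(c)
print("pred",proj(w,(.4083,-.3525,.064)))
E
```

```text
(array([ 0.4197, -0.2998,  0.3191]), array([ 0.0525, -0.0424])) 44.05
(0.74, [250.7, 227.4], [136.0, 162.0, 74.0], [233, 215, 37, 40])
(0.58, [286.1, 137.1], [26.0, 109.0, 55.0], [268, 123, 36, 35])
(0.57, [302.8, 267.1], [140.0, 156.0, 64.0], [294, 257, 25, 55])
pred [286.44055769 141.13775574]
```

Request:
send_rows(
  deltas=[
    [[0.03, -0.025, 0], 0],
    [[0.0525, -0.0424, 0.02], 0],
    [[0.0525, -0.0424, 0.06], 0],
    [[0.0525, -0.0424, 0.1], 0],
    [[0.0525, -0.0424, 0.138], 0],
  ],
)

```text
clock: 44.57
tool_pos: [0.4082, -0.3532, 0.2075]
orientation: [-179.9, 0.0, -141.1]
force: [0.3, 0.7, 0.2]
opening: 0.0391
gripper_force: 0.0
```

Request:
send_rows(
  deltas=[
    [[0, 0, 0.02], 0],
    [[0, 0, 0.05], 0],
    [[0, 0, 0.075], 0],
    [[0, 0, 0.088], 0],
    [[0, 0, 0.09], 0],
  ],
)

```text
clock: 44.98
tool_pos: [0.4074, -0.3526, 0.1346]
orientation: [179.8, -0.1, -141.1]
force: [-0.5, 0.0, -0.5]
opening: 0.0393
gripper_force: 0.0
```

Request:
send_rows(
  deltas=[
    [[0, 0, 0], 0],
    [[0, 0, 0], 0],
    [[0, 0, 0], 0],
    [[0, 0, 0], 0],
    [[0, 0, 0], 0],
  ],
)

```text
clock: 45.4
tool_pos: [0.4084, -0.3538, 0.1373]
orientation: [-179.9, 0.0, -141.2]
force: [0.4, 0.2, -0.5]
opening: 0.0393
gripper_force: 0.0
```

Request:
send_rows(
  deltas=[
    [[0, 0, 0], 0],
    [[0, 0, 0], 0],
    [[0, 0, 0], 0],
    [[0, 0, 0], 0],
    [[0, 0, 0], 0],
  ],
  gripper=0,
)

```text
clock: 45.82
tool_pos: [0.4081, -0.3537, 0.1365]
orientation: [-180.0, 0.0, -141.2]
force: [-0.5, -0.9, 1.0]
opening: 0.0221
gripper_force: 30.0
```

Request:
send_rows(
  deltas=[
    [[0, 0, 0], 0],
    [[0, 0, 0], 0],
    [[0, 0, 0], 0],
    [[0, 0, 0], 0],
    [[0, 0, 0], 0],
  ],
)

```text
clock: 46.23
tool_pos: [0.4081, -0.3537, 0.1364]
orientation: [-180.0, 0.0, -141.2]
force: [0.4, 0.6, 2.1]
opening: 0.0221
gripper_force: 30.0
```

Request:
send_rows(
  deltas=[
    [[0, 0, -0.01], 0],
    [[0, 0, -0.03], 0],
    [[0, 0, -0.06], 0],
    [[0, 0, -0.1], 0],
    [[0, 0, -0.13], 0],
  ],
)

```text
clock: 46.65
tool_pos: [0.4078, -0.3536, 0.2426]
orientation: [-180.0, -0.0, -141.1]
force: [1.0, -0.4, -0.9]
opening: 0.022
gripper_force: 30.0
```

Request:
send_rows(
  deltas=[
    [[0, 0, -0.03], 0],
    [[0, 0, -0.06], 0],
    [[0, 0, -0.08], 0],
    [[0, 0, -0.1], 0],
    [[0, 0, -0.1], 0],
  ],
)

```text
clock: 47.07
tool_pos: [0.4087, -0.3541, 0.3242]
orientation: [-179.7, 0.1, -141.1]
force: [1.0, -0.4, -0.2]
opening: 0.0225
gripper_force: 30.0
```

Request:
send_rows(
  deltas=[
    [[-0.025, 0.018, 0], 0],
    [[-0.06, 0.044, 0], 0],
    [[-0.095, 0.07, 0], 0],
    [[-0.13, 0.095, 0], 0],
    [[-0.1566, 0.1147, 0], 0],
  ],
)

```text
clock: 47.48
tool_pos: [0.4477, -0.2015, 0.3198]
orientation: [179.9, -0.0, -141.2]
force: [-0.1, 0.1, -0.6]
opening: 0.0219
gripper_force: 30.0
```

Request:
send_rows(
  deltas=[
    [[-0.031, 0.039, 0], 0],
    [[-0.0627, 0.078, 0], 0],
    [[-0.094, 0.117, 0], 0],
    [[-0.1254, 0.156, 0], 0],
    [[-0.1568, 0.1947, 0], 0],
  ],
)

```text
clock: 47.9
tool_pos: [0.4469, -0.0019, 0.32]
orientation: [180.0, -0.0, -141.2]
force: [1.6, 1.2, -0.7]
opening: 0.0223
gripper_force: 30.0
```

Request:
send_rows(
  deltas=[
    [[-0.031, 0.039, 0], 0],
    [[-0.0627, 0.078, 0], 0],
    [[-0.094, 0.117, 0], 0],
    [[-0.1254, 0.156, 0], 0],
    [[-0.1568, 0.1947, 0], 0],
  ],
)

```text
clock: 48.32
tool_pos: [0.447, 0.1981, 0.32]
orientation: [180.0, -0.0, -141.1]
force: [0.6, -0.1, 0.1]
opening: 0.022
gripper_force: 30.0
```

Request:
send_rows(
  deltas=[
    [[-0.006, 0.035, 0], 0],
    [[-0.012, 0.07, 0], 0],
    [[-0.018, 0.11, 0], 0],
    [[-0.0206, 0.1489, 0], 0],
    [[-0.0206, 0.1489, 0], 0],
  ],
)

```text
clock: 48.73
tool_pos: [0.3839, 0.3025, 0.3197]
orientation: [180.0, -0.0, -141.0]
force: [-0.1, -0.5, -0.8]
opening: 0.0221
gripper_force: 30.0
```

Request:
send_rows(
  deltas=[
    [[0, 0, 0.02], 0],
    [[0, 0, 0.06], 0],
    [[0, 0, 0.1], 0],
    [[0, 0, 0.14], 0],
    [[0, 0, 0.158], 0],
  ],
)

```text
clock: 49.15
tool_pos: [0.3846, 0.2974, 0.1899]
orientation: [-179.9, -0.3, -141.2]
force: [-0.6, -0.0, -0.5]
opening: 0.0224
gripper_force: 30.0
```

Request:
send_rows(
  deltas=[
    [[0, 0, 0], 0],
    [[0, 0, 0], 0],
    [[0, 0, 0], 0],
    [[0, 0, 0], 0],
    [[0, 0, 0], 0],
  ],
)

```text
clock: 49.57
tool_pos: [0.3866, 0.3001, 0.1953]
orientation: [180.0, 0.1, -141.2]
force: [-0.9, 0.3, -1.0]
opening: 0.0222
gripper_force: 30.0
```

Request:
send_rows(
  deltas=[
    [[0, 0, 0], 0],
    [[0, 0, 0], 0],
    [[0, 0, 0], 0],
    [[0, 0, 0], 0],
    [[0, 0, 0], 0],
  ],
)

```text
clock: 49.98
tool_pos: [0.3862, 0.2996, 0.1941]
orientation: [180.0, 0.0, -141.2]
force: [0.4, -0.6, -1.5]
opening: 0.0228
gripper_force: 30.0
```

Request:
send_rows(
  deltas=[
    [[0, 0, 0.01], 0],
    [[0, 0, 0.022], 0],
    [[0, 0, 0.034], 0],
    [[0, 0, 0.046], 0],
    [[0, 0, 0.056], 0],
  ],
)

```text
clock: 50.4
tool_pos: [0.3859, 0.2991, 0.1475]
orientation: [-180.0, -0.1, -141.2]
force: [-0.3, 0.5, -2.3]
opening: 0.0221
gripper_force: 30.0
```

Request:
send_rows(
  deltas=[
    [[0, 0, 0], 0],
    [[0, 0, 0], 0],
    [[0, 0, 0], 0],
    [[0, 0, 0], 0],
    [[0, 0, 0], 0],
  ],
)

```text
clock: 50.82
tool_pos: [0.3864, 0.2998, 0.1497]
orientation: [180.0, 0.1, -141.2]
force: [-0.8, -0.8, -0.6]
opening: 0.0222
gripper_force: 30.0
```

Request:
send_rows(
  deltas=[
    [[0, 0, 0], 0],
    [[0, 0, 0], 0],
    [[0, 0, 0], 0],
    [[0, 0, 0], 0],
    [[0, 0, 0], 0],
  ],
  gripper=0.45,
)

```text
clock: 51.23
tool_pos: [0.3862, 0.2996, 0.1493]
orientation: [180.0, 0.0, -141.2]
force: [-0.5, -1.1, -0.3]
opening: 0.0394
gripper_force: 0.0
```

Request:
send_rows(
  deltas=[
    [[0, 0, -0.02], 0],
    [[0, 0, -0.06], 0],
    [[0, 0, -0.11], 0],
    [[0, 0, -0.16], 0],
    [[0, 0, -0.213], 0],
  ],
)

```text
clock: 51.65
tool_pos: [0.3858, 0.299, 0.3205]
orientation: [-180.0, -0.0, -141.2]
force: [1.0, 1.6, -0.3]
opening: 0.0392
gripper_force: 0.0
```

Request:
send_rows(
  deltas=[
    [[-0.03, -0.02, -0.01], 0.07],
    [[-0.06, -0.045, -0.02], 0.15],
    [[-0.09, -0.07, -0.03], 0.23],
    [[-0.11, -0.09, -0.0425], 0.31],
    [[-0.1197, -0.0964, -0.0425], 0.38],
  ],
)

```text
clock: 52.07
tool_pos: [0.5121, 0.2993, 0.3542]
orientation: [180.0, 0.1, -175.8]
force: [0.2, 0.9, -0.1]
opening: 0.0395
gripper_force: 0.0
```

Request:
send_rows(
  deltas=[
    [[0, 0, 0], 0.0515],
    [[0, 0, 0], 0.0515],
    [[0, 0, 0], 0.0515],
    [[0, 0, 0], 0.0515],
    [[0, 0, 0], 0.0515],
  ],
)

```text
clock: 52.48
tool_pos: [0.5088, 0.2996, 0.353]
orientation: [180.0, 0.0, -179.8]
force: [0.7, -0.2, -0.4]
opening: 0.0393
gripper_force: 0.0
```

```bash
python3 - <<'E'
from h import *
o=ctrl.get_obs(); T=o["tool_pos"]; print(o["clock"],T,o["orientation"])
w=ctrl.snapshot("wrist"); save(w,"w12",(260,10,420,240),2.6)
for c in bots(w): print(c)
for q in ((.3869,.29995,.072),(.4409,.2995,.072),(.4949,.2991,.072),(.4683,.3533,.146),(.5323,.3528,.146)): print(proj(w,q).round(1))
E
```

```text
52.4833 [0.50876538 0.29957579 0.35296479] [ 1.79995919e+02  4.96362667e-03 -1.79844622e+02]
(0.79, [318.6, 59.2], [25.0, 109.0, 72.0], [305, 43, 33, 39])
(0.68, [319.2, 113.5], [24.0, 111.0, 84.0], [306, 100, 31, 33])
(0.61, [322.6, 162.7], [24.0, 110.0, 79.0], [306, 147, 31, 35])
(0.17, [348.6, 123.8], [21.0, 113.0, 214.0], [293, 27, 111, 210])
[321.3  58. ]
[320.8 113.8]
[320.3 165.5]
[383.8 147.5]
[379.7 219.1]
```

View pics/w12.png

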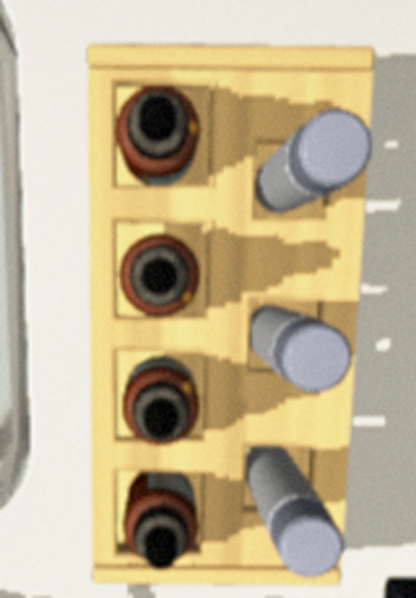

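All four wide pockets hold a bottle and all three narrow ones a stick, each inside its hole. Next I go back to the knob.

Request:
send_rows(
  deltas=[
    [[0.02, -0.04, 0], 0],
    [[0.04, -0.09, 0], 0],
    [[0.0625, -0.14, 0], 0],
    [[0.0625, -0.19, 0], 0],
    [[0.0625, -0.2375, 0], 0],
  ],
  gripper=0.7,
)

```text
clock: 53.0
tool_pos: [0.4577, 0.108, 0.3535]
orientation: [179.9, 0.1, -179.8]
force: [1.3, -1.0, 0.5]
opening: 0.0606
gripper_force: 0.0
```

Request:
send_rows(
  deltas=[
    [[0, -0.05, 0], 0],
    [[0, -0.1, 0], 0],
    [[0, -0.15, 0], 0],
    [[0, -0.2, 0], 0],
    [[0, -0.25, 0], 0],
  ],
)

```text
clock: 53.42
tool_pos: [0.4585, -0.0921, 0.3535]
orientation: [180.0, 0.1, -179.9]
force: [0.9, -0.2, -0.7]
opening: 0.0608
gripper_force: 0.0
```

Request:
send_rows(
  deltas=[
    [[0, -0.05, 0], 0],
    [[0, -0.1, 0], 0],
    [[0, -0.15, 0], 0],
    [[0, -0.2, 0], 0],
    [[0, -0.25, 0], 0],
  ],
)

```text
clock: 53.83
tool_pos: [0.4587, -0.2923, 0.3533]
orientation: [-180.0, 0.1, -179.9]
force: [0.6, 1.0, 0.5]
opening: 0.0618
gripper_force: 0.0
```

Request:
send_rows(
  deltas=[
    [[-0.02, -0.035, 0.015], 0],
    [[-0.045, -0.07, 0.03], 0],
    [[-0.07, -0.1, 0.05], 0],
    [[-0.09, -0.13, 0.066], 0],
    [[-0.0969, -0.135, 0.066], 0],
  ],
)

```text
clock: 54.25
tool_pos: [0.5372, -0.4008, 0.2954]
orientation: [179.9, -0.3, 180.0]
force: [-0.5, 0.8, -0.1]
opening: 0.0613
gripper_force: 0.0
```

Request:
send_rows(
  deltas=[
    [[0, 0, 0], 0],
    [[0, 0, 0], 0],
    [[0, 0, 0], 0],
    [[0, 0, 0], 0],
    [[0, 0, 0], 0],
  ],
)

```text
clock: 54.67
tool_pos: [0.5367, -0.3977, 0.3015]
orientation: [-180.0, 0.1, -179.9]
force: [-0.1, -0.4, 0.1]
opening: 0.0617
gripper_force: 0.0
```

```bash
python3 - <<'E'
from h import *
o=ctrl.get_obs(); T=o["tool_pos"]; print(o["clock"],T,o["orientation"],T-[.5384,-.3985,.160])
w=ctrl.snapshot("wrist"); m=ctrl.cut_out(w,"knob_head")[0]["pixels"]; v,u=np.where(m); um=(u.min()+u.max())/2; print(u.min(),u.max(),v.min(),v.max(),"face",ray(w,um,v.min(),.105)[:2])
for c in bots(w): print(c, ray(w,*c[1],.06).round(3))
E
```

```text
54.6667 [ 0.53665213 -0.39771479  0.30147586] [-1.79959213e+02  1.05965313e-01 -1.79934515e+02] [-0.00174787  0.00078521  0.14147586]
302 339 187 237 face [ 0.52888284 -0.39809034]
(0.91, [262.9, 23.2], [24.0, 229.0, 140.0], [238, 0, 44, 48]) [ 0.393 -0.448  0.06 ]
(0.77, [478.0, 173.9], [139.0, 166.0, 88.0], [449, 153, 64, 39]) [ 0.525 -0.245  0.06 ]
(0.7, [395.8, 165.9], [136.0, 160.0, 102.0], [375, 149, 42, 39]) [ 0.518 -0.325  0.06 ]
```

Request:
send_rows(
  deltas=[
    [[-0.002, -0.0016, 0.03], 0],
    [[-0.002, -0.0016, 0.08], 0],
    [[-0.002, -0.0016, 0.12], 0],
    [[-0.002, -0.0016, 0.16], 0],
    [[-0.002, -0.0016, 0.177], 0],
  ],
)

```text
clock: 55.23
tool_pos: [0.5364, -0.3985, 0.154]
orientation: [179.8, -0.3, 180.0]
force: [-0.2, 0.1, 0.2]
opening: 0.0614
gripper_force: 0.0
```

Request:
send_rows(
  deltas=[
    [[0, 0, 0], 0],
    [[0, 0, 0], 0],
    [[0, 0, 0], 0],
    [[0, 0, 0], 0],
    [[0, 0, 0], 0],
  ],
)

```text
clock: 55.65
tool_pos: [0.5391, -0.4, 0.1603]
orientation: [-179.9, 0.2, -180.0]
force: [-0.2, -0.3, -0.8]
opening: 0.0612
gripper_force: 0.0
```

Request:
send_rows(
  deltas=[
    [[0, 0, 0], 0],
    [[0, 0, 0], 0],
    [[0, 0, 0], 0],
    [[0, 0, 0], 0],
    [[0, 0, 0], 0],
  ],
  gripper=0,
)

```text
clock: 56.07
tool_pos: [0.5383, -0.3997, 0.1585]
orientation: [180.0, -0.0, -180.0]
force: [0.1, 6.8, 3.0]
opening: 0.0335
gripper_force: 3.9
```

Request:
send_rows(
  deltas=[
    [[0, 0, 0], 0],
    [[0, 0, 0], 0],
    [[0, 0, 0], 0],
    [[0, 0, 0], 0],
    [[0, 0, 0], 0],
  ],
)

```text
clock: 56.48
tool_pos: [0.5382, -0.3983, 0.1583]
orientation: [179.9, -0.0, -180.0]
force: [-0.5, 7.2, 3.5]
opening: 0.0296
gripper_force: 30.0
```

Request:
send_rows(
  deltas=[
    [[-0.003, 0, 0], 0],
    [[-0.007, 0, 0], 0],
    [[-0.011, 0, 0], 0],
    [[-0.015, 0, 0], 0],
    [[-0.017, 0, 0], 0],
  ],
)

```text
clock: 56.9
tool_pos: [0.5506, -0.3985, 0.1582]
orientation: [179.9, -0.2, 180.0]
force: [-8.9, 5.5, 7.8]
opening: 0.0296
gripper_force: 30.1
```

Request:
send_rows(
  deltas=[
    [[0, 0, 0], 0],
    [[0, 0, 0], 0],
    [[0, 0, 0], 0],
    [[0, 0, 0], 0],
    [[0, 0, 0], 0],
  ],
)

```text
clock: 57.32
tool_pos: [0.5505, -0.3986, 0.1583]
orientation: [179.9, -0.2, 180.0]
force: [-3.7, 5.6, 5.9]
opening: 0.0296
gripper_force: 30.0
```

Pushed 12.3 mm to the stop. I release, rise and check.

Request:
send_rows(
  deltas=[
    [[0, 0, 0], 0],
    [[0, 0, 0], 0],
    [[0, 0, 0], 0],
    [[0, 0, 0], 0],
    [[0, 0, 0], 0],
  ],
  gripper=0.7,
)

```text
clock: 57.73
tool_pos: [0.5521, -0.3999, 0.1584]
orientation: [-180.0, 0.0, -180.0]
force: [-0.1, -0.3, -0.4]
opening: 0.0572
gripper_force: 0.0
```

Request:
send_rows(
  deltas=[
    [[0, 0, -0.03], 0],
    [[0, 0, -0.08], 0],
    [[0.01, 0, -0.12], 0],
    [[0.0167, 0, -0.16], 0],
    [[0.0167, 0, -0.18], 0],
  ],
)

```text
clock: 58.15
tool_pos: [0.5387, -0.4006, 0.3075]
orientation: [-179.8, 0.3, -180.0]
force: [0.7, 0.1, 0.8]
opening: 0.0609
gripper_force: 0.0
```

Request:
send_rows(
  deltas=[
    [[0, 0, 0], 0],
    [[0, 0, 0], 0],
    [[0, 0, 0], 0],
    [[0, 0, 0], 0],
    [[0, 0, 0], 0],
  ],
)

```text
clock: 58.57
tool_pos: [0.5383, -0.3996, 0.3009]
orientation: [179.9, -0.1, -180.0]
force: [0.5, 0.4, 0.1]
opening: 0.0612
gripper_force: 0.0
```

```bash
python3 - <<'E'
from h import *
o=ctrl.get_obs(); print(o["clock"],o["tool_pos"],o["force"])
w=ctrl.snapshot("wrist"); m=ctrl.cut_out(w,"knob_head")[0]["pixels"]; v,u=np.where(m); um=(u.min()+u.max())/2; print(u.min(),u.max(),v.min(),v.max(),"face",ray(w,um,v.min(),.105)[:2])
t=ctrl.snapshot("top")
print([(round(d["conf"],2),np.round(np.array(d["xy"])*[640,400]).tolist()) for d in ctrl.boxes_of(t,"bottle0")+ctrl.boxes_of(t,"stick0")])
E
```

```text
58.5667 [ 0.53833667 -0.39955039  0.3009082 ] [0.50331248 0.37429467 0.11685161]
303 340 201 236 face [ 0.54188486 -0.39874855]
[(0.67, [224.0, 194.0]), (0.65, [209.0, 238.0])]
```

The knob face is back at x 0.541, which is home. I hand the job in.

```bash
python3 -c "
from plant import ctrl
print(ctrl.close_job())"
```

```text
the job is handed in; nothing more can be done
None
```

The job is handed in: I pulled the extractor knob out first, filled the three empty wide pockets with bottles and the two empty narrow ones with sticks, then pushed the knob home (all checked by wrist camera, no verdict returned).

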